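# Make the coffee mill ready and point out where the beans go

## Task

I want to top up this coffee mill with beans and have not used it before. Make it ready by pushing only, with nothing gripped or lifted: push the crank's knob round until it stands over the back of the mill, so that the arm no longer lies across the drawer side of the open hopper, and push the drawer fully shut, both gently and without shoving the mill along or disturbing the other things on the board. Then show me where the beans go in: point with the fingertips just above the drawer-side half of the hopper's opening, midway between the crank's hub and the rim, touching nothing, keep them still there for at least two seconds, and finish while still pointing.

Things in the scene. Friction and masses are not known exactly. Their poses are not given: they have to be found in the camera images.
- mill: box coffee mill, red-brown wood, loose, about 1 kg. Origin in the plane of its underside; x from the drawer side (front) to the back, y left, z up. Crank axis and middles of box and hopper at x +1, y +14 mm. Base plate 150 mm square, 12 thick, front edge x -74; box 118 mm square; open metal hopper 110 mm across, rim 140 mm up, front x -54: tilt the tool back to clear it at the drawer. 192 mm high
- hopper_front (a point): the point to be shown: level with the hopper's rim, 140 mm above the mill's underside, 31 mm from the crank's axis towards the drawer side, midway between hub and rim. Axes as mill. The hub, 16 mm across, rises to 166 mm; the crank's arm sweeps at 156 to 166 mm over the hopper
- crank_knob (a point): centre of the upright wooden knob at the crank's end: 23 mm across, 162 to 192 mm above the mill's underside (point at 177), 103 mm from the crank's vertical axis. Starts on the drawer side. 'Over the back' means on the far side of the axis from the drawer, 40 mm or more along the mill's x
- mill_crank (a joint): crank angle, rad, grows clockwise seen from above; turns all the way round in both directions under about 1 N at the knob, no spring, stays where it is left. At 0 the knob lies at x +50, y -78 mm in the mill's frame (behind and right of the axis); at about 2.07 it points straight to the drawer side
- drawer_knob (a point): front tip of the round wooden knob of the mill's drawer, 15 mm across, sticking out 18 mm from the middle of the drawer front, level, 37 mm above the mill's underside. It moves with the drawer, towards the mill's +x as it closes, and is at mill x = -76 mm when shut.
- mill_drawer (a joint): how far the drawer is out, m: 0 fully shut against its stop, up to 0.07; starts 0.025 to 0.055 open; slides under about 1 N, with no catch or spring.
- sink_board: fixed beech insert board, 350 x 439 mm and 18 mm thick, on steel legs in the sink; its top, on which the mill and the small things stand, is 140 mm above this origin (on the sink floor under its middle), 39 mm below the sink's rim. x points away from the robot, y left.
- shaker_salt: steel and glass shaker, 44 mm across, 89 mm high, loose on the board; leave alone. Origin under its middle.
- shaker_pepper: second shaker of the same shape, 44 mm across, 89 mm high; leave alone. Origin under its middle.
- cork_stopper: cork bottle stopper, 26 mm across, 31 mm high, standing on the board; leave alone. Origin under its middle.
- spoon_rest: small boat-shaped dish, 38 x 68 x 16 mm, near the right front corner of the board; leave alone. Origin under its middle.
- bulb_jar: little round glass bottle with a stopper, lying, 62 x 82 x 58 mm, near the left front corner of the board; leave alone. Origin under its middle.

How it is judged:
By the outcome, as a careful person would: the job done as asked, in the order asked, and still so for the second after the job is handed in, with the robot touching nothing.
It also fails if it takes over 61 s, if anything falls off the work surface, if the arm or the gripper's body presses on something with over 40 N, if the wrist force passes 120 N, or if a joint passes its speed limit or range.

## Robot

A 6-joint arm with a two-finger parallel gripper is mounted at the origin on a cart in front of the work surface, level with it; the furniture and walls round the work are solid. World frame = base frame: x ahead of the robot, y to its left, z up, the work surface at z = 0. Lengths are in mm, angles in degrees, forces in N, time in s.
With the tool pointing down it reaches from about 300 to 850 mm from the base axis. Payload 4.2 kg.
Tool frame: the origin (TCP) lies at the very end of the fingers, on their centre line; the grasp point (between the pads) lies 19 mm behind it; z points along the fingers, y is the direction in which the jaws open and shut (so a half turn about z gives the same grasp; the last joint's range is limited). The gripper opens to 91 mm and grips with 3 to 60 N. Pads are 32 mm wide; open, the fingers measure 118 mm over their backs; the gripper's body (76 mm by 178 mm) begins 60 mm behind the grasp point.
Start: joints at [-67.609, 18.312, 89.639, -0, 72.044, -1.146], TCP at [229.627, -527.176, 213.976] pointing down, gripper open.
Joint ranges: [-177.97, 177.97], [-48.28, 115.42], [12.27, 149.76], [-77.06, 257.06], [2.81, 150.46], [-146.56, 146.56]. Speed limits (degrees/s): [147.25, 147.25, 180, 180, 180, 180].

## Interface

Orientations are given as [roll, pitch, yaw] about the fixed x, y, z axes, in that order (R = Rz(yaw) Ry(pitch) Rx(roll)).
In Python, from workcell import env gives the robot as it stands. The module is installed in compiled form; this text tells all that it offers.
- The arm moves only by the tool arm_command, never from a script. Its argument "targets" is a list of rows, each a list of 5 numbers: the closure, from 0 (fully open) to 1 (shut), then the shift along the tool's x, y, z each as a share of 50 cm, from -1 to 1, then the turn about the tool's z as a share of pi/4 rad, from -1 to 1. A call has 1 to 8 rows; each row is the pose to reach, as a shift and turn from the pose measured when the call began, along the tool's axes at that moment; what a row does not reach only later rows make up. A row lasts 1/12 s, in which the tool goes at most 41.7 mm and 7.16 degrees, less where a joint would pass 70% of its speed; a pose out of reach is approached as far as the arm can. A call with a number of a shift or a turn outside -1 to 1 is refused whole. A call with a gripper value outside its range is refused whole. The fingers move at their own pace and stop on an object; "squeeze" is the grip in N (left out, the last holds). Time passes only in rows, so rows that repeat a pose let the fingers close. It gives the time, the measured TCP pose, the force and the opening at its end, in the units of the state.
- env.state(): the state, without advancing time (a new reading comes with each control period).
- env.grab_frame(name): name is "scene" or "top"; returns the picture (400x640x3 uint8, red, green, blue); there is no depth.
- env.camera_params(name): a dict with "camera_matrix" (3x3 intrinsics, pixels), "R" (3x3) and "t" (3): a world point X has camera coordinates R X + t. Camera axes: x right, y down, z forward; pixel columns grow to the right and rows downward; lengths in mm; the calibration is good to about 2 mm. A picture is of the moment at which its call begins. camera_params takes no time and is no camera call.
- env.job_done(): hands the job in, once; it reports no verdict.
The state is a dict: "time_s": time; "qpos": joint angles; "qvel": joint speeds; "effort": joint torques, N m; "ee_pos": TCP position; "ee_rot": TCP orientation; "force": force on the tool from outside, world axes, zero at the start; "torque": the same for the moment, N m; "gripper_width": finger opening in mm.
Only numpy, scipy, OpenCV 4.12 (cv2) and the standard library are available. Lean on these libraries where they do the work, as an engineer would, in place of code of your own. Each camera call takes 0.05 s, during which the arm holds its last target.

## Working session

There is one attempt and no reset: what is moved stays moved. The work goes in short steps, Python scripts to look and compute and a tool call to move; the robot and the scene stay as the last step left them, time stands still between calls to the robot, and variables do not carry over. Pictures are saved under pics/ and viewed, and the job is handed in when it is done.

Besides the shell and the picture viewer there is one more tool, called after ">>>" in YAML: its name, and indented under it one key for each argument. arm_command: Moves the arm, as the interface text tells. Shift numbers are shares of 50 cm and turn numbers shares of pi/4 rad, none past 1 either way. Its arguments: {"type":"object","properties":{"targets":{"type":"array"},"squeeze":{"type":"number"}},"required":["targets"]}

```bash
mkdir -p pics; ls; python3 - <<'E'
from workcell import env
import cv2
s=env.state();print(s)
for n in("scene","top"):
    cv2.imwrite(f"pics/{n}0.png",cv2.cvtColor(env.grab_frame(n),cv2.COLOR_RGB2BGR));print(env.camera_params(n))
E
```

```text
pics
{'time_s': 0.0, 'qpos': array([-6.76091106e+01,  1.83505047e+01,  8.97091220e+01, -1.83537051e-03,
        7.20407889e+01, -1.14523613e+00]), 'qvel': array([ 0.11695508, -0.07277835, -0.08840211,  0.01124505,  0.04575228,
        0.1104682 ]), 'effort': array([ 1.41733672e-03, -4.12450254e+01, -2.31973743e+01,  7.26665184e-02,
        4.54784813e-02, -1.42946469e-04]), 'ee_pos': array([ 229.41513413, -526.69119363,  213.11325001]), 'ee_rot': array([-1.79899570e+02, -2.62386208e-04,  2.35366928e+01]), 'force': array([-0.81309771, -0.78611129,  0.46052634]), 'torque': array([ 0.00548659, -0.02077726, -0.00413005]), 'gripper_width': 91.14142128292026}
{'camera_matrix': array([[423.63640107,   0.        , 317.60470138],
       [  0.        , 423.63640107, 208.28214523],
       [  0.        ,   0.        ,   1.        ]]), 'R': array([[-0.77881171, -0.62713702,  0.01230784],
       [-0.32692899,  0.38909553, -0.8612329 ],
       [ 0.5353221 , -0.67476206, -0.50806142]]), 't': array([347.80015189, 386.42542305, 685.02984401])}
{'camera_matrix': array([[503.78789207,   0.        , 325.19842897],
       [  0.        , 503.78789207, 201.12848087],
       [  0.        ,   0.        ,   1.        ]]), 'R': array([[-0.02315694, -0.99973125,  0.00109093],
       [-0.9949585 ,  0.02293985, -0.09762867],
       [ 0.0975774 , -0.00334621, -0.99522231]]), 't': array([-113.95184031,  578.08850777, 1285.96858124])}
```

View pics/scene0.png

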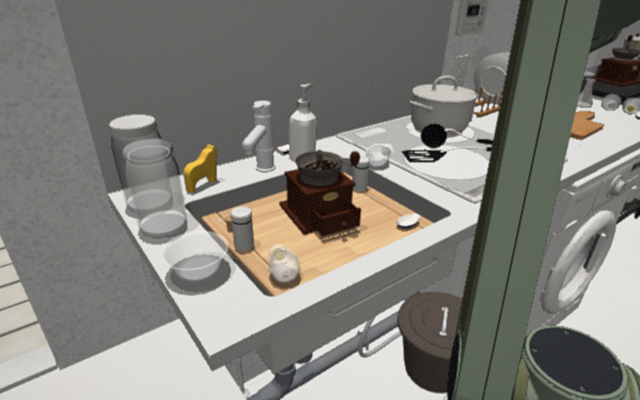

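View pics/top0.png

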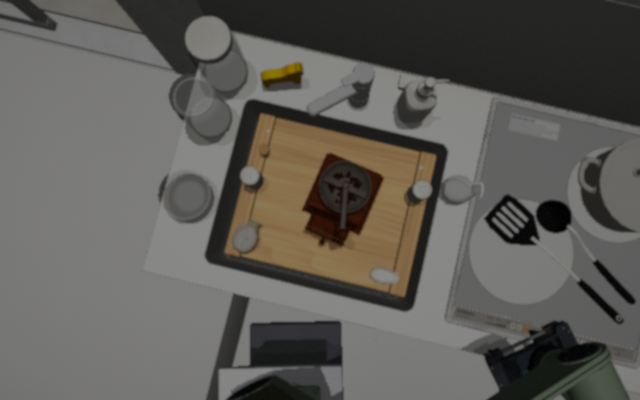

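```bash
python3 - <<'E'
import cv2
a=cv2.imread("pics/top0.png")[135:265,270:430];cv2.imwrite("pics/top0z.png",cv2.resize(a,None,fx=5,fy=4.5,interpolation=cv2.INTER_CUBIC)[:600] if 0 else cv2.resize(a,None,fx=4.5,fy=4.5,interpolation=cv2.INTER_CUBIC))
a=cv2.imread("pics/scene0.png")[140:260,260:400];cv2.imwrite("pics/scene0z.png",cv2.resize(a,None,fx=5,fy=5,interpolation=cv2.INTER_CUBIC))
E
```

```text
(no output)
```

View pics/top0z.png

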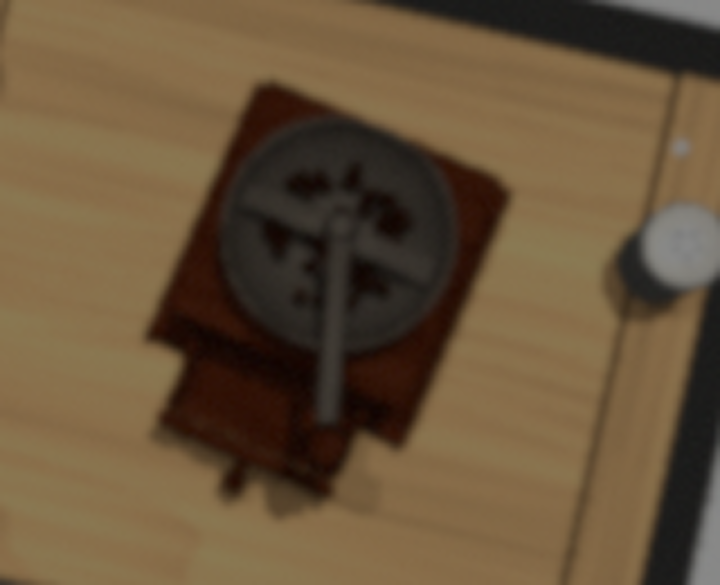

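View pics/scene0z.png

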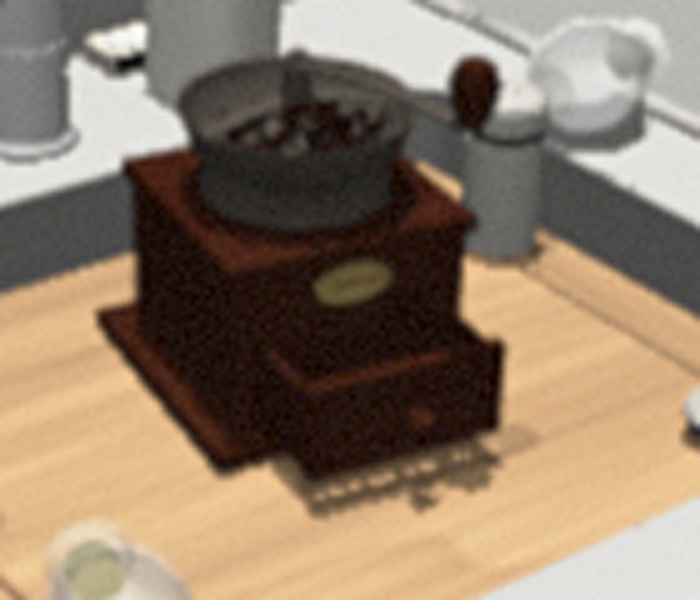

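```bash
cat > h.py <<'E'
import numpy as np,cv2
from workcell import env
C={n:env.camera_params(n) for n in("scene","top")}
def bp(n,uv,z):
    c=C[n];d=c["R"].T@np.linalg.solve(c["camera_matrix"],[uv[0],uv[1],1]);o=-c["R"].T@c["t"]
    return o+d*(z-o[2])/d[2]
def pj(n,X):
    c=C[n];p=c["camera_matrix"]@(c["R"]@np.array(X,float)+c["t"]);return p[:2]/p[2]
def snap(n,name,box=None,f=1):
    a=cv2.cvtColor(env.grab_frame(n),cv2.COLOR_RGB2BGR)
    if box:a=a[box[1]:box[3],box[0]:box[2]]
    cv2.imwrite(f"pics/{name}.png",cv2.resize(a,None,fx=f,fy=f,interpolation=cv2.INTER_CUBIC))
def pose(p):
    x,y,th=p;return lambda m:np.array([x+np.cos(th)*m[0]-np.sin(th)*m[1],y+np.sin(th)*m[0]+np.cos(th)*m[1],-39+m[2]])
E
python3 - <<'E'
from h import *
from scipy.optimize import least_squares
T=lambda u,v:np.array([270+u/4.5,135+v/4.5])
S=lambda u,v:np.array([260+u/5,140+v/5])
obs=[("top",T(265,83),(76,89,12)),("top",T(510,190),(76,-61,12)),("top",T(403,447),(-74,-61,12)),("top",T(148,340),(-74,89,12)),
("top",T(342,215),(1,14,166)),("top",T(338,237),(1,14,140)),("scene",S(100,317),(76,89,12)),("scene",S(225,470),(-74,89,6))]
def res(p):
    M=pose(p[:3]);r=[pj(n,M(m))-uv for n,uv,m in obs]
    k=(1+103*np.cos(p[3]),14+103*np.sin(p[3]),177)
    r.append(pj("scene",M(k))-S(474,92))
    r.append(pj("scene",M((-76-p[4],14,37)))-S(422,415))
    r.append(pj("top",M((-76-p[4],14,37)))-T(230,495))
    return np.array(r)
s=least_squares(lambda p:res(p).ravel(),[500,0,0,3.14,40],x_scale=[10,10,.1,.1,10],loss="soft_l1")
p=s.x;print(p[:3],np.degrees(p[2:4]),p[4]);print(res(p).round(1))
M=pose(p);print("axis",M((1,14,140)),"dk",M((-76-p[4],14,37)),"dkshut",M((-76,14,37)),"knob",M((1+103*np.cos(p[3]),14+103*np.sin(p[3]),177)))
print("target",M((-30,14,140)))
for n,uv,z in[("salt",(250,176),50),("pep",(421,189),50),("jar",(245,238),-10),("spoon",(384,276),-30),("c",(264,151),-10)]:print(n,bp("top",uv,z))
for uv in [(252,100),(446,148),(412,308),(206,258)]: print("rim",bp("top",uv,0))
for uv in [(258,112),(437,155),(408,298),(222,252)]: print("board",bp("top",uv,-39))
# crank knob seen in top prediction
print("knob top px",pj("top",M((1+103*np.cos(p[3]),14+103*np.sin(p[3]),192))))
E
```

```text
[ 5.93983405e+02 -1.93856849e+02 -4.15377139e-01] [-23.79935697 267.30403215] 74.30641279076843
[[ 1.   4.5]
 [-2.7  1.4]
 [ 0.5 -4.9]
 [ 5.9 -2.3]
 [ 1.4  3.5]
 [ 1.8 -0.1]
 [-1.3 50.3]
 [-2.9 53.9]
 [-2.7 42.1]
 [-0.3 64.7]
 [ 2.5 -0.1]]Traceback (most recent call last):
  File "<stdin>", line 16, in <module>
  File "h.py", line 14, in pose
    x,y,th=p;return lambda m:np.array([x+np.cos(th)*m[0]-np.sin(th)*m[1],y+np.sin(th)*m[0]+np.cos(th)*m[1],-39+m[2]])
    ^^^^^^
ValueError: too many values to unpack (expected 3)
```

```bash
sed -i 's/x,y,th=p;/x,y,th,z0=p[:4];/; s/-39+m\[2\]/z0+m[2]/' h.py
cat > fit.py <<'E'
from h import *
from scipy.optimize import least_squares
T=lambda u,v:np.array([270+u/4.5,135+v/4.5])
S=lambda u,v:np.array([260+u/5,140+v/5])
obs=[("top",T(265,83),(76,89,12)),("top",T(510,190),(76,-61,12)),("top",T(403,447),(-74,-61,12)),("top",T(148,340),(-74,89,12)),
("top",T(342,215),(1,14,166)),("top",T(338,237),(1,14,140)),("scene",S(100,317),(76,89,12)),("scene",S(225,470),(-74,89,6))]
def res(p):
    M=pose(p[:4]);r=[pj(n,M(m))-uv for n,uv,m in obs]
    k=(1+103*np.cos(p[4]),14+103*np.sin(p[4]),177)
    r.append(pj("scene",M(k))-S(474,92))
    r.append(pj("scene",M((-76-p[5],14,37)))-S(422,415))
    r.append(pj("top",M((-76-p[5],14,37)))-T(230,495))
    return np.array(r)
s=least_squares(lambda p:res(p).ravel(),[500,0,0,0,3.14,40],x_scale=[10,10,.1,10,.1,10],loss="soft_l1")
p=s.x;print(p[:4],np.degrees(p[2]),np.degrees(p[4]),p[5]);print(res(p).round(1))
M=pose(p);print("axis",M((1,14,140)),"dk",M((-76-p[5],14,37)),"dkshut",M((-76,14,37)),"knob",M((1+103*np.cos(p[4]),14+103*np.sin(p[4]),177)))
print("target",M((-30,14,140)))
zb=p[3]
for n,uv,z in[("salt",(250,176),89),("pep",(421,189),89),("jar",(245,238),29),("spoon",(384,276),9),("c",(264,151),29)]:print(n,bp("top",uv,zb+z))
for uv in [(252,100),(446,148),(412,308),(206,258)]: print("rim",bp("top",uv,zb+39))
print("knob top px",pj("top",M((1+103*np.cos(p[4]),14+103*np.sin(p[4]),192))))
E
python3 fit.py
```

```text
[ 5.73058110e+02 -1.82041081e+02 -4.29495248e-01  1.39144763e+02] -24.60826504836598 197.54362615212918 51.219475652758454
[[-2.3 -0.7]
 [ 1.2  0.1]
 [ 0.4  1.1]
 [-1.5 -0.3]
 [-0.1  2.6]
 [ 0.2 -0.7]
 [-0.7 -2.1]
 [-0.4 -0.5]
 [ 0.2  0.6]
 [ 1.8  2.7]
 [ 0.5 -1.5]]
axis [ 579.79705286 -169.72902817  279.14476311] dk [ 463.22297644 -116.33690662  176.14476311] dkshut [ 509.790497   -137.66530822  176.14476311] knob [ 477.5790256  -157.06115931  316.14476311]
target [ 551.61259531 -156.8202578   279.14476311]
salt [615.62211202  39.05853034 228.14476311]
pep [ 577.81815745 -339.47815804  228.14476311]
jar [480.1992796   60.63001082 168.14476311]
spoon [ 384.68391462 -260.13921792  148.14476311]
c [683.38549655  14.39191507 168.14476311]
rim [803.94079091  40.10111525 178.14476311]
rim [ 678.72348855 -411.64154056  178.14476311]
rim [ 313.0939359  -317.56239113  178.14476311]
rim [436.39517445 148.45181312 178.14476311]
knob top px [341.44818643 234.75593619]
```

```bash
cat > ov.py <<'E'
from h import *
def draw(p,img,n,box,f):
    M=pose(p)
    a=cv2.resize(img[box[1]:box[3],box[0]:box[2]],None,fx=f,fy=f,interpolation=cv2.INTER_CUBIC)
    P=lambda m:tuple(((pj(n,M(m))-np.array(box[:2])+.5)*f).astype(int))
    def poly(ms,c,cl=True):cv2.polylines(a,[np.array([P(m) for m in ms],np.int32)],cl,c,1,cv2.LINE_AA)
    sq=lambda h,z:[(1-h,14-h,z),(1-h,14+h,z),(1+h,14+h,z),(1+h,14-h,z)]
    circ=lambda cx,cy,r,z:[(cx+r*np.cos(t),cy+r*np.sin(t),z) for t in np.linspace(0,6.283,40)]
    poly(sq(75,0),(0,255,0));poly(sq(75,12),(0,255,0))
    poly(circ(1,14,55,140),(255,255,0));poly(circ(1,14,8,166),(255,255,0))
    k=(1+103*np.cos(p[4]),14+103*np.sin(p[4]))
    poly(circ(*k,11.5,192),(0,0,255));poly(circ(*k,11.5,162),(0,0,255))
    d=-76-p[5];poly([(d,14+7.5*np.cos(t),37+7.5*np.sin(t)) for t in np.linspace(0,6.283,20)],(255,0,255));poly([(d,14,37),(d+18,14,37)],(255,0,255),False)
    return a
E
sed -i 's/(lambda p:res(p).ravel(),/(lambda p:np.append(res(p).ravel(),(p[3]-140)*3),/' fit.py
cat >> fit.py <<'E'
from ov import draw
np.save("p.npy",p)
cv2.imwrite("pics/ovt.png",draw(p,cv2.imread("pics/top0.png"),"top",(270,135,430,265),5)[:600])
cv2.imwrite("pics/ovs.png",draw(p,cv2.imread("pics/scene0.png"),"scene",(260,140,400,260),5))
for n,uv in [("faucettop",(362,72)),("spout",(312,108)),("disp",(428,85)),("disp nozzle",(402,80))]:
  for z in (300,380):print(n,z,bp("top",uv,z).round())
for n,uv in [("faucettop",(262,103)),("disp",(307,86))]:
  for z in (300,340,380,420):print(n,z,bp("scene",uv,z).round())
E
python3 fit.py
```

```text
[ 5.72843661e+02 -1.81917696e+02 -4.29369151e-01  1.39983900e+02] -24.60104020966318 197.25756579971798 51.024722633785046
[[-2.4 -0.7]
 [ 1.2  0.2]
 [ 0.4  1.2]
 [-1.5 -0.2]
 [-0.2  2.7]
 [ 0.2 -0.6]
 [-0.7 -2.3]
 [-0.3 -0.7]
 [ 0.1  0.3]
 [ 1.8  2.4]
 [ 0.5 -1.4]]
axis [ 579.58105182 -169.60479387  279.98389992] dk [ 463.17731873 -116.30844757  176.98389992] dkshut [ 509.57045337 -137.54990181  176.98389992] knob [ 477.42588418 -156.43962296  316.98389992]
target [ 551.39496673 -156.69957759  279.98389992]
salt [615.49447579  38.9359145  228.98389992]
pep [ 577.71914555 -339.31415416  228.98389992]
jar [480.17547154  60.49819785 168.98389992]
spoon [ 384.72796026 -260.04228499  148.98389992]
c [683.21574184  14.29331447 168.98389992]
rim [803.68222927  39.98303726 178.98389992]
rim [ 678.55564581 -411.43233477  178.98389992]
rim [ 313.19098872 -317.4213449   178.98389992]
rim [436.40289655 148.25523595 178.98389992]
knob top px [341.15203685 234.82707378]
faucettop 300 [ 822. -211.  300.]
faucettop 380 [ 793. -204.  380.]
spout 300 [ 746. -103.  300.]
spout 380 [ 723. -105.  380.]
disp 300 [ 790. -349.  300.]
disp 380 [ 764. -332.  380.]
disp nozzle 300 [ 803. -295.  300.]
disp nozzle 380 [ 775. -282.  380.]
faucettop 300 [ 946. -348.  300.]
faucettop 340 [ 849. -255.  340.]
faucettop 380 [ 752. -161.  380.]
faucettop 420 [654. -68. 420.]
disp 300 [ 972. -588.  300.]
disp 340 [ 872. -469.  340.]
disp 380 [ 772. -351.  380.]
disp 420 [ 672. -232.  420.]
```

View pics/ovt.png

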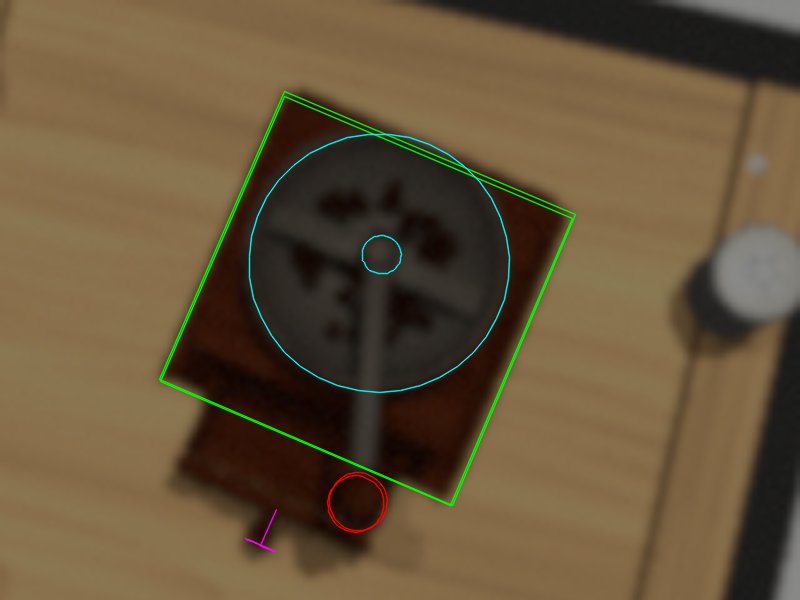

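View pics/ovs.png

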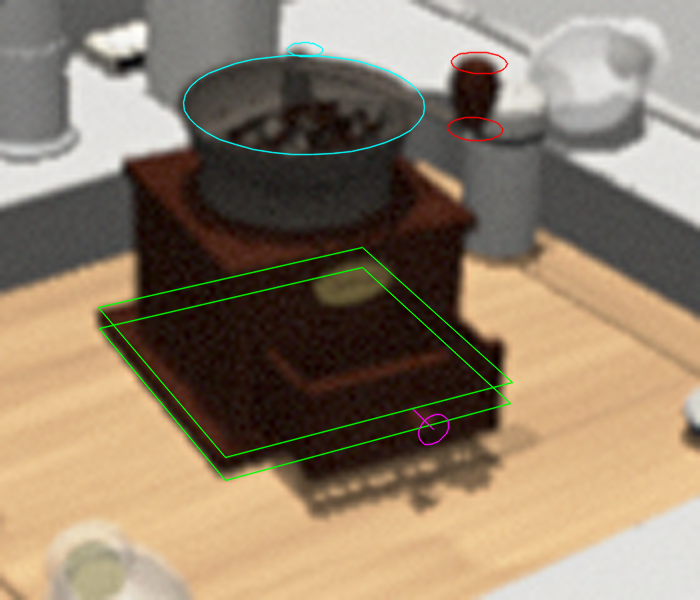

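```bash
cat >> h.py <<'E'
from scipy.spatial.transform import Rotation as Ro
p=np.load("p.npy")
def W(mx,my,h): return pose(p)((mx,my,h))
def rows(wps,yaw=None,cl=1):
    s=env.state();R=Ro.from_euler("xyz",s["ee_rot"],degrees=True).as_matrix()
    t=0 if yaw is None else -((yaw-s["ee_rot"][2]+180)%360-180)/45
    out=[]
    for w in wps:
        d=R.T@(np.array(w)-s["ee_pos"])/500;out.append([cl]+[round(float(v),3) for v in d]+[round(float(t),2)])
    st()
    print(out)
def arc(a0,a1,n,h,r=103):
    return [W(1+r*np.cos(np.radians(a)),14+r*np.sin(np.radians(a)),h) for a in np.linspace(a0,a1,n+1)[1:]]
def st():
    s=env.state();m=s["ee_pos"]-np.array([p[0],p[1],140]);c,n=np.cos(p[2]),np.sin(p[2])
    print("t%.2f"%s["time_s"],s["ee_pos"].round(1),s["ee_rot"].round(1),"F",s["force"].round(1),"mill",np.round([c*m[0]+n*m[1],-n*m[0]+c*m[1],m[2]],1),"w",round(s["gripper_width"],1))
E
python3 -c "
from h import *
w=W(*[1+103*np.cos(np.radians(165)),14+103*np.sin(np.radians(165)),280]);print(w)
rows([w]*2,-24.6)
rows([(230,-527,420)],-24.6)"
```

```text
[ 500.21937979 -103.9486821   419.98389992]
t0.10 [ 229.5 -526.7  213.2] [-179.9   -0.    23.5] F [-0.4 -0.2 -0. ] mill [-168.7 -456.5   73.2] w 91.1
[[1, 0.834, -0.56, -0.413, 1.07], [1, 0.834, -0.56, -0.413, 1.07]]
t0.10 [ 229.5 -526.7  213.2] [-179.9   -0.    23.5] F [-0.4 -0.2 -0. ] mill [-168.7 -456.5   73.2] w 91.1
[[1, 0.001, 0.0, -0.414, 1.07]]
```

>>> arm_command:
  targets:
    - [1,0,0,-0.2,0.2]
    - [1,0,0,-0.41,0.4]
    - [1,0.02,-0.01,-0.41,0.6]
    - [1,0.1,-0.07,-0.41,0.7]
    - [1,0.17,-0.11,-0.41,0.8]
    - [1,0.24,-0.16,-0.41,0.9]
    - [1,0.31,-0.21,-0.41,1]
    - [1,0.38,-0.26,-0.41,1]
  squeeze: 10

```text
time_s: 0.77
ee_pos: [329.7, -368.4, 416.2]
ee_rot: [-180.0, -0.0, -21.7]
force: [0.6, 0.3, 0.2]
gripper_width: 40.5
```

```bash
python3 -c "
from h import *
w=W(*[1+103*np.cos(np.radians(162)),14+103*np.sin(np.radians(162)),280]);print(w)
rows([w]*2,-24.6)"
```

```text
[503.7643176  -99.88519252 419.98389992]
t0.77 [ 329.7 -368.4  416.2] [-180.    -0.   -21.7] F [0.6 0.3 0.2] mill [-143.5 -270.7  276.2] w 40.5
[[1, 0.125, -0.628, -0.007, 0.06], [1, 0.125, -0.628, -0.007, 0.06]]
```

>>> arm_command:
  targets:
    - [1,0.02,-0.08,0,0.06]
    - [1,0.03,-0.16,0,0.06]
    - [1,0.05,-0.24,0,0.06]
    - [1,0.06,-0.32,0,0.06]
    - [1,0.08,-0.4,0,0.06]
    - [1,0.1,-0.48,0,0.06]
    - [1,0.11,-0.56,0,0.06]
    - [1,0.125,-0.628,0,0.06]

```text
time_s: 1.43
ee_pos: [504.3, -97.0, 416.1]
ee_rot: [-180.0, 0.0, -24.3]
force: [0.6, -1.3, 0.7]
gripper_width: 0.2
```

```bash
python3 -c "
from h import *
w=lambda h:W(*[1+103*np.cos(np.radians(162)),14+103*np.sin(np.radians(162)),h])
rows([w(280),w(240),w(205),w(175)],-24.6)"
```

```text
t1.43 [504.3 -97.  416.1] [-180.     0.   -24.3] F [ 0.6 -1.3  0.7] mill [-97.7  48.7 276.1] w 0.2
[[1, 0.001, 0.006, -0.008, 0.01], [1, 0.001, 0.006, 0.072, 0.01], [1, 0.001, 0.006, 0.142, 0.01], [1, 0.001, 0.006, 0.202, 0.01]]
```

>>> arm_command:
  targets:
    - [1,0,0.005,0.05,0]
    - [1,0,0.005,0.1,0]
    - [1,0,0.005,0.15,0]
    - [1,0,0.005,0.19,0]
    - [1,0,0.005,0.202,0]
    - [1,0,0.005,0.202,0]

```text
time_s: 1.93
ee_pos: [502.3, -99.0, 313.3]
ee_rot: [180.0, 0.3, -24.3]
force: [1.1, -1.1, 0.3]
gripper_width: 0.3
```

```bash
python3 -c "
from h import *
st()
snap('scene','s1',(260,90,420,230),5);snap('top','t1',(270,135,430,265),5)
rows(arc(162,188,6,175),-24.6)"
```

```text
t1.93 [502.3 -99.  313.3] [180.    0.3 -24.3] F [ 1.1 -1.1  0.3] mill [-98.7  46.1 173.3] w 0.3
t2.03 [503.7 -99.4 316. ] [-1.799e+02 -1.000e-01 -2.430e+01] F [ 0.4 -1.2  0.4] mill [-97.2  46.3 176. ] w 0.6
[[1, -0.004, 0.016, 0.002, 0.01], [1, -0.007, 0.031, 0.002, 0.01], [1, -0.009, 0.047, 0.002, 0.01], [1, -0.01, 0.062, 0.002, 0.01], [1, -0.01, 0.078, 0.002, 0.01], [1, -0.008, 0.093, 0.002, 0.01]]
```

View pics/s1.png

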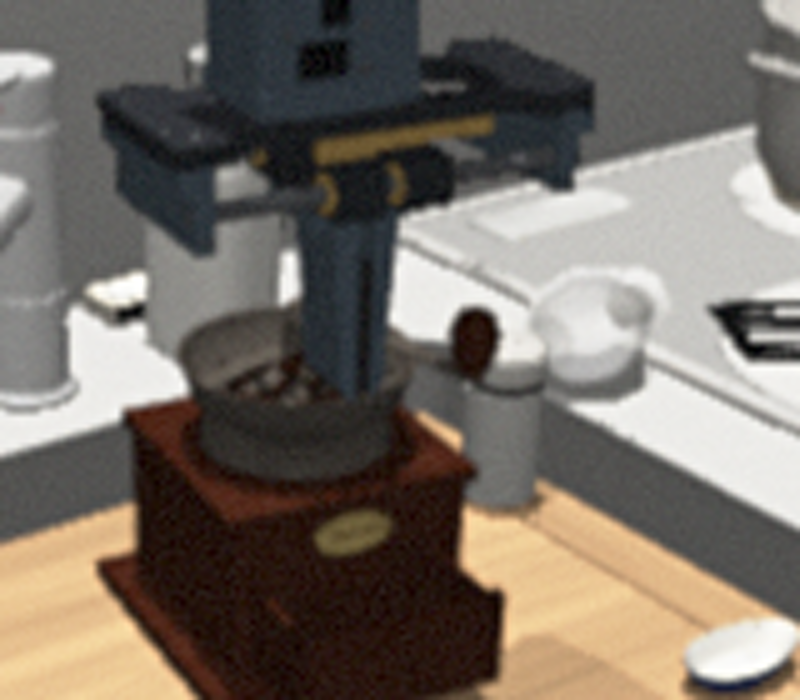

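View pics/t1.png

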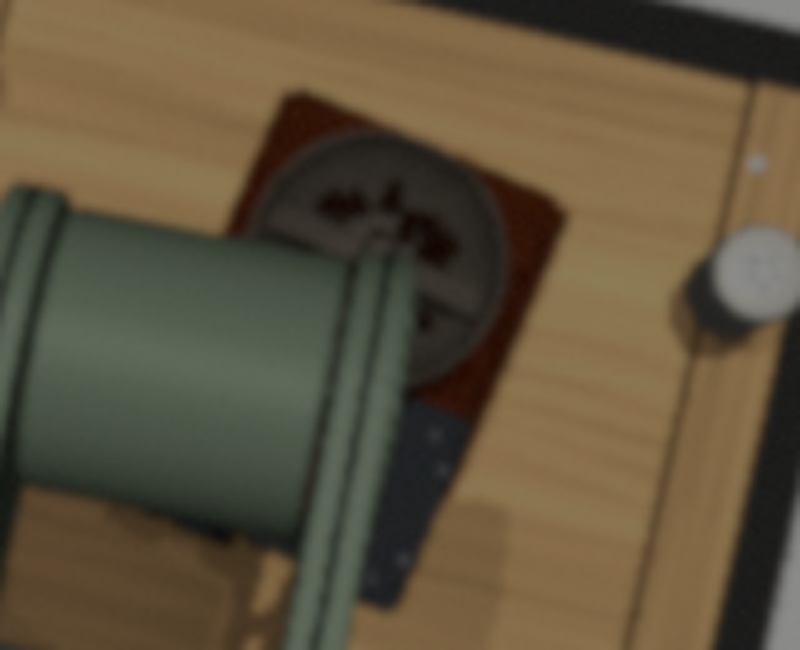

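>>> arm_command:
  targets:
    - [1,-0.003,0.012,0.002,0]
    - [1,-0.006,0.025,0.002,0]
    - [1,-0.008,0.038,0.002,0]
    - [1,-0.009,0.05,0.002,0]
    - [1,-0.01,0.063,0.002,0]
    - [1,-0.01,0.075,0.002,0]
    - [1,-0.009,0.085,0.002,0]
    - [1,-0.008,0.093,0.002,0]

```text
time_s: 2.7
ee_pos: [480.8, -140.7, 315.1]
ee_rot: [-179.9, -0.1, -24.3]
force: [0.9, 0.3, -0.2]
gripper_width: 0.5
```

```bash
python3 -c "
from h import *
rows(arc(186,222,8,176),-24.6)"
```

```text
t2.70 [ 480.8 -140.7  315.1] [-1.799e+02 -1.000e-01 -2.430e+01] F [ 0.9  0.3 -0.2] mill [-100.8   -0.8  175.1] w 0.5
[[1, 0.001, 0.008, -0.002, 0.01], [1, 0.005, 0.024, -0.002, 0.01], [1, 0.009, 0.039, -0.002, 0.01], [1, 0.015, 0.054, -0.002, 0.01], [1, 0.022, 0.069, -0.002, 0.01], [1, 0.031, 0.083, -0.002, 0.01], [1, 0.04, 0.096, -0.002, 0.01], [1, 0.05, 0.108, -0.002, 0.01]]
```

>>> arm_command:
  targets:
    - [1,0.001,0.009,-0.001,0]
    - [1,0.005,0.024,-0.001,0]
    - [1,0.009,0.039,-0.001,0]
    - [1,0.015,0.054,-0.001,0]
    - [1,0.022,0.069,-0.001,0]
    - [1,0.031,0.083,-0.001,0]
    - [1,0.04,0.096,-0.001,0]
    - [1,0.05,0.108,-0.001,0]

```text
time_s: 3.37
ee_pos: [481.7, -200.8, 315.6]
ee_rot: [-179.9, -0.1, -24.4]
force: [2.2, 2.9, 0.3]
gripper_width: 0.3
```

```bash
python3 -c "
from h import *
rows(arc(218,256,8,176),-24.6)
snap('scene','s2',(260,90,420,230),5)"
```

```text
t3.37 [ 481.7 -200.8  315.6] [-1.799e+02 -1.000e-01 -2.440e+01] F [2.2 2.9 0.3] mill [-75.  -55.1 175.6] w 0.3
[[1, 0.001, 0.002, -0.001, 0.01], [1, 0.013, 0.014, -0.001, 0.01], [1, 0.026, 0.025, -0.001, 0.01], [1, 0.04, 0.035, -0.001, 0.01], [1, 0.054, 0.043, -0.001, 0.01], [1, 0.07, 0.051, -0.001, 0.01], [1, 0.086, 0.057, -0.001, 0.01], [1, 0.102, 0.062, -0.001, 0.01]]
```

View pics/s2.png

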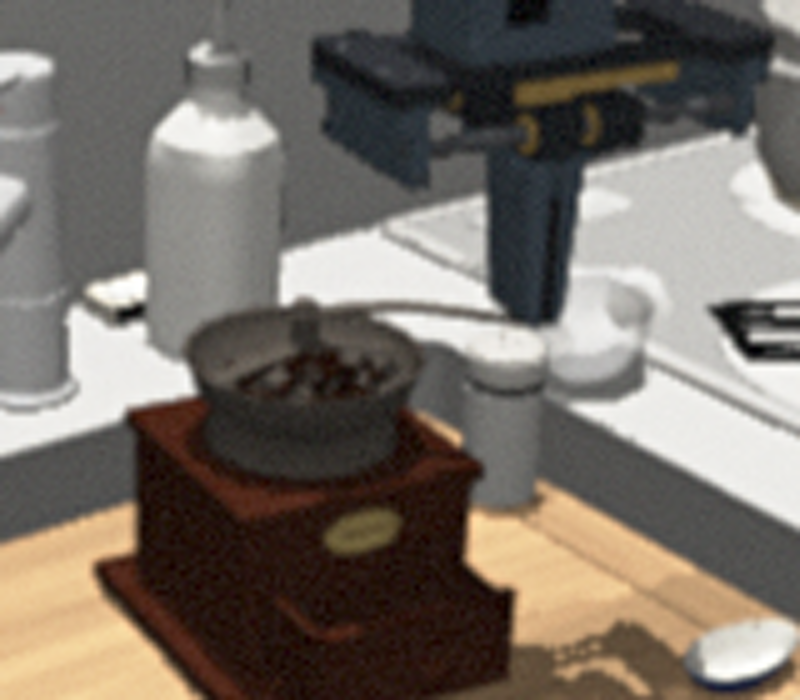

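```bash
python3 -c "
from h import *
rows([W(-95,-30,177)],22)"
```

```text
t3.42 [ 481.9 -202.2  315.3] [-1.80e+02 -1.00e-01 -2.44e+01] F [2.9 1.3 1.2] mill [-74.2 -56.2 175.3] w 0.8
[[1, -0.041, -0.053, -0.003, -1.03]]
```

>>> arm_command:
  targets:
    - [1,-0.005,-0.02,0,0]
    - [1,-0.025,-0.04,0,-0.15]
    - [1,-0.041,-0.053,0,-0.3]
    - [1,-0.041,-0.053,0,-0.45]
    - [1,-0.041,-0.053,0,-0.6]
    - [1,-0.041,-0.053,0,-0.75]
    - [1,-0.041,-0.053,0,-0.9]
    - [1,-0.041,-0.053,0,-1]

```text
time_s: 4.08
ee_pos: [473.2, -169.1, 315.0]
ee_rot: [180.0, 0.1, 20.9]
force: [0.1, -0.1, -0.5]
gripper_width: 0.1
```

```bash
python3 -c "
from h import *
st()
snap('scene','s3',(260,90,420,230),5);snap('top','t3',(270,135,430,255),5)
st()"
```

```text
t4.08 [ 473.2 -169.1  315. ] [1.80e+02 1.00e-01 2.09e+01] F [ 0.1 -0.1 -0.5] mill [-95.9 -29.8 175. ] w 0.1
t4.18 [ 473.4 -169.2  315.1] [180.    0.   20.6] F [-0.3 -0.1  0.7] mill [-95.7 -29.8 175.1] w 0.5
```

View pics/s3.png

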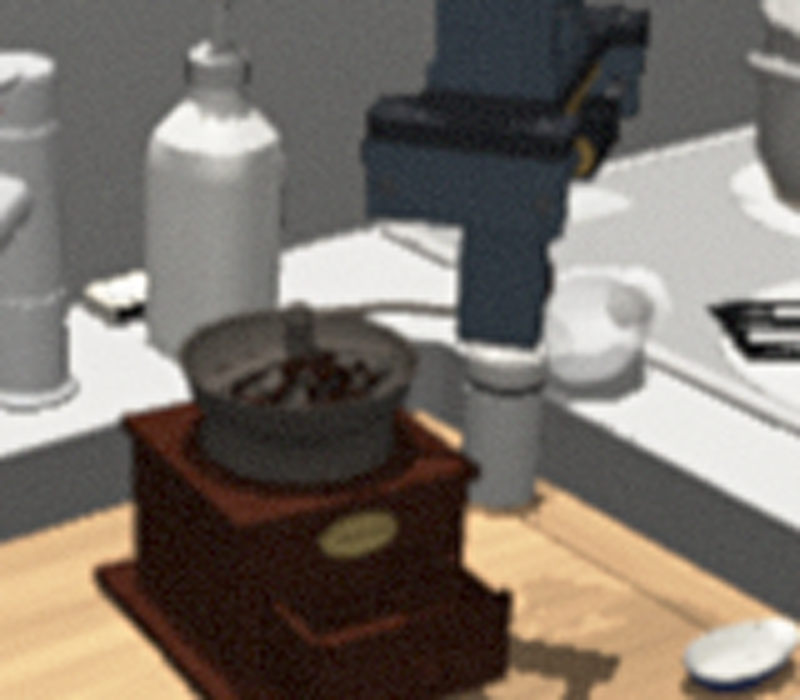

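View pics/t3.png

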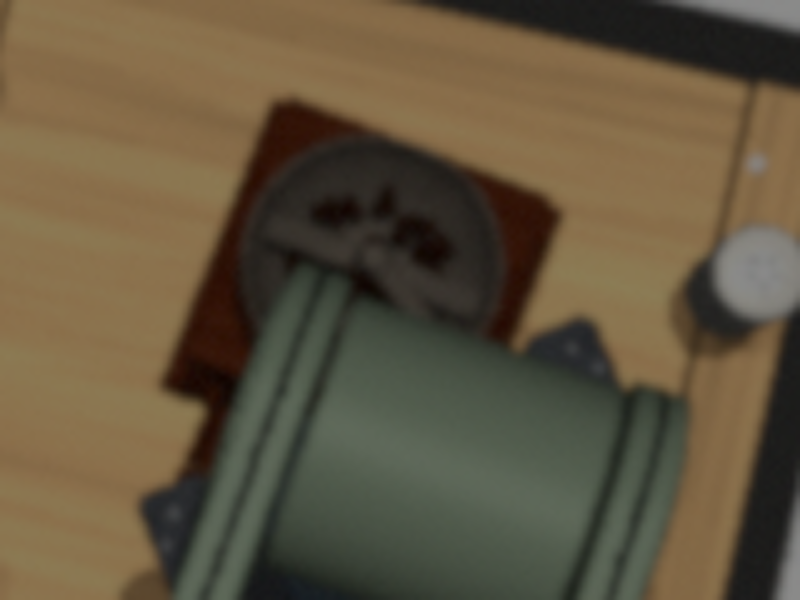

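```bash
cat >> h.py <<'E'
def arcrows(a1,h=176,r=103,off=8,n=8,a0=None):
    s=env.state();R=Ro.from_euler("xyz",s["ee_rot"],degrees=True).as_matrix()
    m=s["ee_pos"]-W(1,14,0);a=np.degrees(np.arctan2(m[1],m[0])-p[2])%360
    st();print("peg ang",a,"r",np.hypot(m[0],m[1]))
    out=[];yaw=s["ee_rot"][2]
    for b in np.linspace(a if a0 is None else a0,a1,n+1)[1:]:
        d=R.T@(W(1+r*np.cos(np.radians(b)),14+r*np.sin(np.radians(b)),h)-s["ee_pos"])/500
        y=np.degrees(p[2])+b+off-180;t=-((y-yaw+180)%360-180)/45
        out.append([1]+[round(float(v),3) for v in d]+[round(float(t),2)])
    print(out)
E
python3 -c "
import numpy as np
p=np.load('p.npy');p[0]-=2;p[1]+=3;np.save('p.npy',p)
from h import *
arcrows(228)"
```

```text
t4.18 [ 473.4 -169.2  315.1] [180.    0.   20.6] F [-0.3 -0.1  0.7] mill [-92.6 -31.7 175.1] w 0.5
peg ang 206.02097538837234 r 104.19208249643758
[[1, -0.001, 0.01, -0.002, 0.19], [1, -0.003, 0.02, -0.002, 0.13], [1, -0.005, 0.029, -0.002, 0.07], [1, -0.007, 0.039, -0.002, 0.0], [1, -0.008, 0.049, -0.002, -0.06], [1, -0.009, 0.059, -0.002, -0.12], [1, -0.009, 0.069, -0.002, -0.18], [1, -0.009, 0.079, -0.002, -0.24]]
```

>>> arm_command:
  targets:
    - [1,-0.001,0.01,-0.001,0]
    - [1,-0.003,0.02,-0.001,0]
    - [1,-0.005,0.029,-0.001,0]
    - [1,-0.007,0.039,-0.001,0]
    - [1,-0.008,0.049,-0.001,-0.06]
    - [1,-0.009,0.059,-0.001,-0.12]
    - [1,-0.009,0.069,-0.001,-0.18]
    - [1,-0.009,0.079,-0.001,-0.24]

```text
time_s: 4.85
ee_pos: [483.1, -208.6, 315.5]
ee_rot: [180.0, 0.1, 31.5]
force: [-0.6, 1.2, 0.1]
gripper_width: 0.5
```

```bash
python3 -c "
from h import *
arcrows(250)"
```

```text
t4.85 [ 483.1 -208.6  315.5] [1.80e+02 1.00e-01 3.15e+01] F [-0.6  1.2  0.1] mill [-67.4 -63.5 175.5] w 0.5
peg ang 228.55579494063826 r 103.37194930371983
[[1, -0.0, 0.01, -0.001, -0.07], [1, -0.001, 0.019, -0.001, -0.13], [1, -0.001, 0.029, -0.001, -0.19], [1, -0.001, 0.039, -0.001, -0.25], [1, 0.0, 0.048, -0.001, -0.31], [1, 0.001, 0.058, -0.001, -0.37], [1, 0.003, 0.067, -0.001, -0.43], [1, 0.005, 0.077, -0.001, -0.49]]
```

>>> arm_command:
  targets:
    - [1,0,0.01,-0.001,-0.06]
    - [1,-0.001,0.019,-0.001,-0.13]
    - [1,-0.001,0.029,-0.001,-0.19]
    - [1,-0.001,0.039,-0.001,-0.25]
    - [1,0,0.048,-0.001,-0.31]
    - [1,0.001,0.058,-0.001,-0.37]
    - [1,0.003,0.067,-0.001,-0.43]
    - [1,0.005,0.077,-0.001,-0.49]

```text
time_s: 5.52
ee_pos: [505.0, -240.8, 315.7]
ee_rot: [-179.9, 0.1, 53.6]
force: [-0.5, 0.6, 0.3]
gripper_width: 0.6
```

```bash
python3 -c "
from h import *
arcrows(272)"
```

```text
t5.52 [ 505.  -240.8  315.7] [-1.799e+02  1.000e-01  5.360e+01] F [-0.5  0.6  0.3] mill [-34.1 -83.6 175.7] w 0.6
peg ang 250.22497062298578 r 103.7679674996489
[[1, 0.0, 0.01, -0.001, -0.06], [1, -0.0, 0.02, -0.001, -0.12], [1, -0.0, 0.029, -0.001, -0.18], [1, -0.0, 0.039, -0.001, -0.24], [1, 0.001, 0.049, -0.001, -0.3], [1, 0.002, 0.059, -0.001, -0.36], [1, 0.003, 0.068, -0.001, -0.42], [1, 0.005, 0.078, -0.001, -0.48]]
```

Forces are low now; continuing round the arc.

>>> arm_command:
  targets:
    - [1,0,0.01,-0.001,-0.06]
    - [1,0,0.02,-0.001,-0.12]
    - [1,0,0.029,-0.001,-0.18]
    - [1,0,0.039,-0.001,-0.24]
    - [1,0.001,0.049,-0.001,-0.3]
    - [1,0.002,0.059,-0.001,-0.36]
    - [1,0.003,0.068,-0.001,-0.42]
    - [1,0.005,0.078,-0.001,-0.48]

```text
time_s: 6.18
ee_pos: [537.6, -262.6, 315.9]
ee_rot: [-179.8, 0.1, 75.3]
force: [-0.7, 0.1, 0.7]
gripper_width: 0.6
```

```bash
python3 -c "
from h import *
arcrows(294)
snap('scene','s4',(260,90,420,230),5);snap('top','t4',(270,135,430,255),5)
"
```

```text
t6.18 [ 537.6 -262.6  315.9] [-1.798e+02  1.000e-01  7.530e+01] F [-0.7  0.1  0.7] mill [  4.6 -89.9 175.9] w 0.6
peg ang 272.00219104317455 r 103.99501099999387
[[1, 0.001, 0.01, -0.0, -0.06], [1, 0.0, 0.02, -0.0, -0.13], [1, 0.0, 0.03, -0.0, -0.19], [1, 0.0, 0.04, -0.0, -0.25], [1, 0.001, 0.05, -0.0, -0.31], [1, 0.002, 0.059, -0.0, -0.37], [1, 0.004, 0.069, -0.0, -0.43], [1, 0.006, 0.079, -0.001, -0.49]]
```

View pics/s4.png

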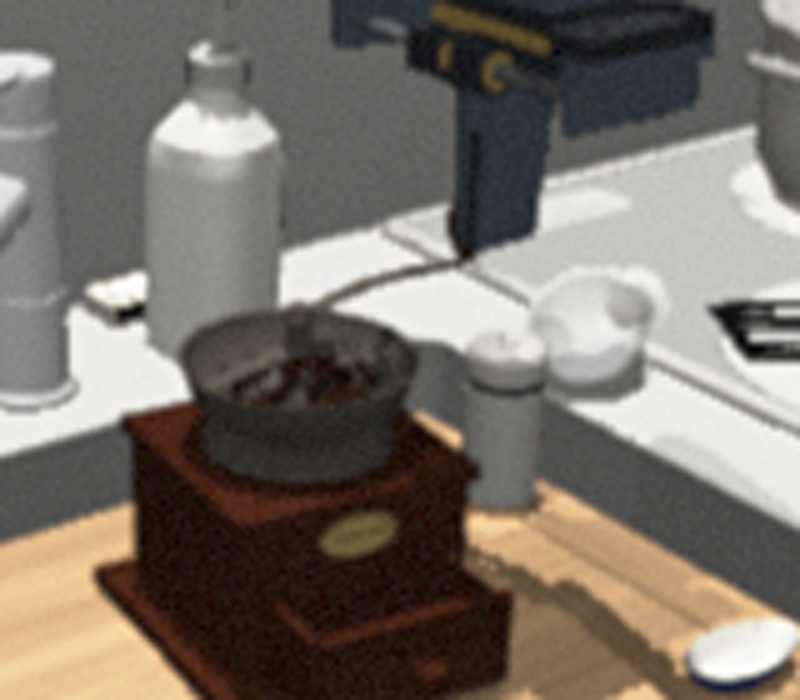

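View pics/t4.png

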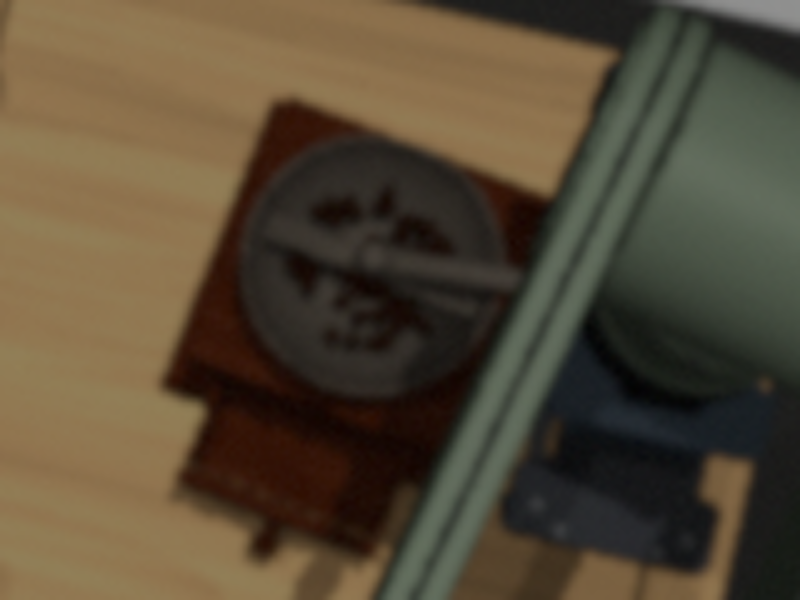

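>>> arm_command:
  targets:
    - [1,0.001,0.01,0,-0.06]
    - [1,0,0.02,0,-0.13]
    - [1,0,0.03,0,-0.19]
    - [1,0,0.04,0,-0.25]
    - [1,0.001,0.05,0,-0.31]
    - [1,0.002,0.059,0,-0.37]
    - [1,0.004,0.069,0,-0.43]
    - [1,0.006,0.079,-0.001,-0.49]

```text
time_s: 6.95
ee_pos: [576.7, -270.5, 315.9]
ee_rot: [-179.8, 0.0, 97.2]
force: [-1.0, 0.1, -0.7]
gripper_width: 0.6
```

```bash
python3 -c "
from h import *
arcrows(316)
print(env.state()['qpos'].round(1))"
```

```text
t6.95 [ 576.7 -270.5  315.9] [-179.8    0.    97.2] F [-1.   0.1 -0.7] mill [ 43.5 -80.8 175.9] w 0.6
peg ang 294.13614092522107 r 103.8633941538452
[[1, 0.001, 0.01, -0.0, -0.07], [1, 0.0, 0.02, -0.0, -0.13], [1, -0.0, 0.03, -0.0, -0.19], [1, 0.0, 0.039, -0.0, -0.25], [1, 0.001, 0.049, -0.0, -0.31], [1, 0.002, 0.059, -0.0, -0.37], [1, 0.004, 0.069, -0.0, -0.43], [1, 0.006, 0.078, -0.0, -0.49]]
[-26.1  22.   69.7  -0.1  88.5 -33.3]
```

>>> arm_command:
  targets:
    - [1,0.001,0.01,0,-0.06]
    - [1,0,0.02,0,-0.13]
    - [1,0,0.03,0,-0.19]
    - [1,0,0.039,0,-0.25]
    - [1,0.001,0.049,0,-0.31]
    - [1,0.002,0.059,0,-0.37]
    - [1,0.004,0.069,0,-0.43]
    - [1,0.006,0.078,0,-0.49]

```text
time_s: 7.62
ee_pos: [614.9, -263.3, 315.7]
ee_rot: [-179.8, -0.1, 119.2]
force: [-0.7, -1.3, 0.5]
gripper_width: 0.4
```

```bash
python3 -c "
from h import *
arcrows(322)
snap('top','t5',(270,135,430,255),5)
"
```

```text
t7.62 [ 614.9 -263.3  315.7] [-1.798e+02 -1.000e-01  1.192e+02] F [-0.7 -1.3  0.5] mill [ 75.2 -58.4 175.7] w 0.4
peg ang 315.72357998083504 r 103.63746977988627
[[1, 0.001, 0.003, -0.001, -0.02], [1, 0.001, 0.006, -0.001, -0.03], [1, 0.0, 0.009, -0.001, -0.05], [1, -0.0, 0.011, -0.001, -0.07], [1, -0.0, 0.014, -0.001, -0.08], [1, -0.0, 0.017, -0.001, -0.1], [1, -0.001, 0.02, -0.001, -0.12], [1, -0.001, 0.023, -0.001, -0.14]]
```

View pics/t5.png

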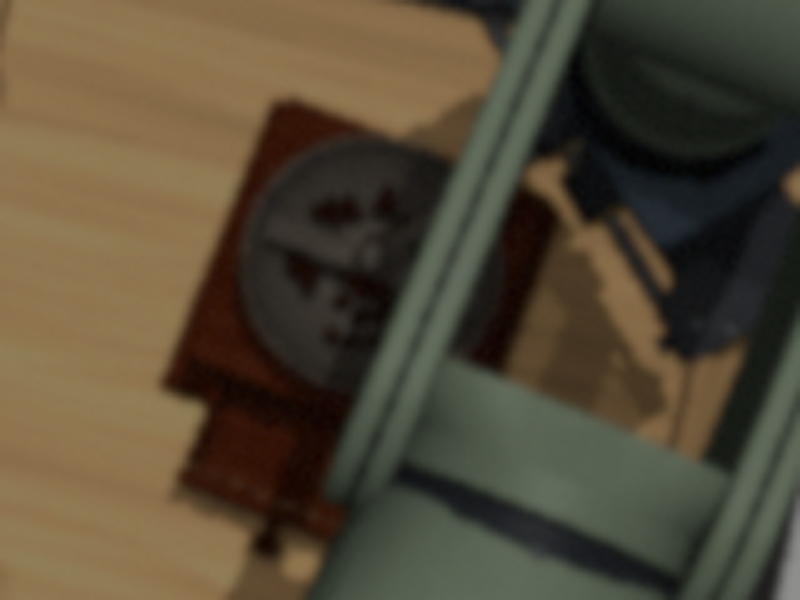

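>>> arm_command:
  targets:
    - [1,0,0.01,0,-0.06]
    - [1,0,0.02,0,-0.13]
    - [1,0,0.029,0,-0.19]
    - [1,0,0.036,0,-0.22]
    - [1,0,0.036,0,-0.22]
    - [1,0,0.015,0,-0.22]
    - [1,0,-0.02,0,-0.22]
    - [1,0,-0.05,-0.03,-0.22]

```text
time_s: 8.33
ee_pos: [591.5, -275.1, 327.4]
ee_rot: [-179.6, -0.5, 129.2]
force: [0.3, -0.4, -0.5]
gripper_width: 0.8
```

```bash
python3 -c "
from h import *
rows([W(90,-110,290),W(-200,14,290)],155.4)
print(env.state()['qpos'].round(1))
"
```

```text
t8.33 [ 591.5 -275.1  327.4] [-179.6   -0.5  129.2] F [ 0.3 -0.4 -0.5] mill [ 58.8 -78.8 187.4] w 0.8
[[1, -0.082, -0.03, -0.206, -0.58], [1, 0.548, -0.064, -0.2, -0.58]]
[-25.9  23.7  65.4  -0.2  91.4 -65.1]
```

>>> arm_command:
  targets:
    - [1,0,-0.01,-0.08,0]
    - [1,0,-0.01,-0.16,0]
    - [1,0,-0.01,-0.2,-0.1]
    - [1,0.06,-0.02,-0.2,-0.25]
    - [1,0.13,-0.02,-0.2,-0.4]
    - [1,0.2,-0.02,-0.2,-0.55]
    - [1,0.28,-0.03,-0.2,-0.58]
    - [1,0.36,-0.04,-0.2,-0.58]

```text
time_s: 9.0
ee_pos: [461.0, -147.6, 428.6]
ee_rot: [-179.8, -0.6, 155.2]
force: [0.6, 0.3, -0.1]
gripper_width: 0.6
```

```bash
python3 -c "
from h import *
rows([W(-175,14,290),W(-175,14,33)],155.4)
"
```

```text
t9.00 [ 461.  -147.6  428.6] [-179.8   -0.6  155.2] F [ 0.6  0.3 -0.1] mill [-112.9  -17.2  288.6] w 0.6
[[1, 0.124, 0.062, -0.002, -0.0], [1, 0.119, 0.063, 0.512, -0.0]]
```

>>> arm_command:
  targets:
    - [1,0.06,0.03,0,0]
    - [1,0.124,0.062,0,0]
    - [1,0.124,0.062,0,0]
    - [1,0.124,0.062,0,0]

```text
time_s: 9.33
ee_pos: [416.1, -92.9, 430.3]
ee_rot: [-179.9, -0.5, 155.2]
force: [0.0, 0.2, 0.4]
gripper_width: 0.4
```

```bash
python3 -c "
from h import *
rows([W(-175,14,290),W(-175,14,120),W(-175,14,33)],155.4)
s=env.state();R=Ro.from_euler('xyz',s['ee_rot'],degrees=True).as_matrix();z=R[:,2];print('tool z in mill x,y',z[:2]@[np.cos(p[2]),np.sin(p[2])],z[:2]@[-np.sin(p[2]),np.cos(p[2])],s['qpos'].round(1))
snap('top','t6',(270,135,430,265),5);snap('scene','s6',(240,100,400,230),5)
"
```

```text
t9.33 [416.1 -92.9 430.3] [-179.9   -0.5  155.2] F [0.  0.2 0.4] mill [-176.5   13.8  290.3] w 0.4
[[1, -0.003, 0.0, 0.001, -0.0], [1, -0.006, 0.001, 0.341, -0.0], [1, -0.007, 0.002, 0.515, -0.0]]
tool z in mill x,y -0.007985887613367122 -0.0024325299936691783 [-14.1   1.2  80.7  -0.1  98.6 -79.3]
```

View pics/t6.png

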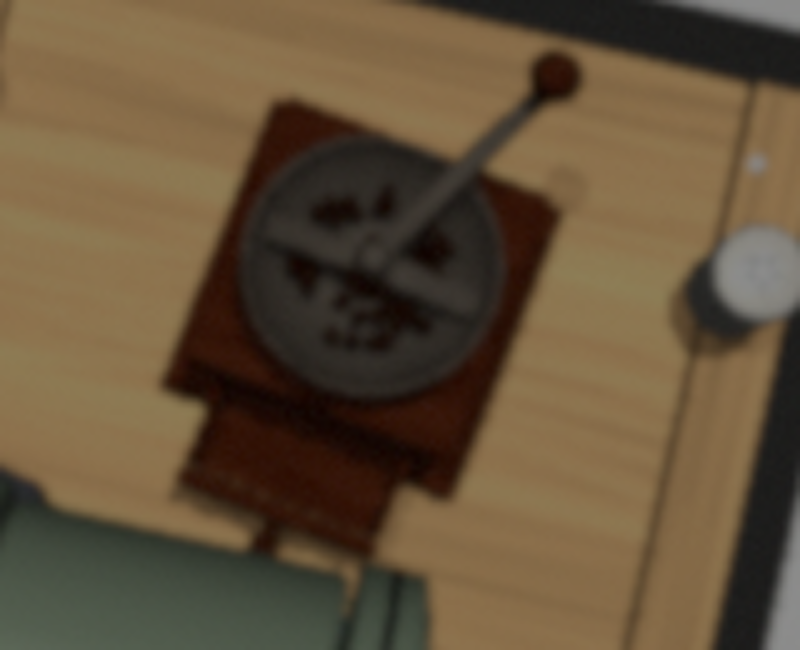

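View pics/s6.png

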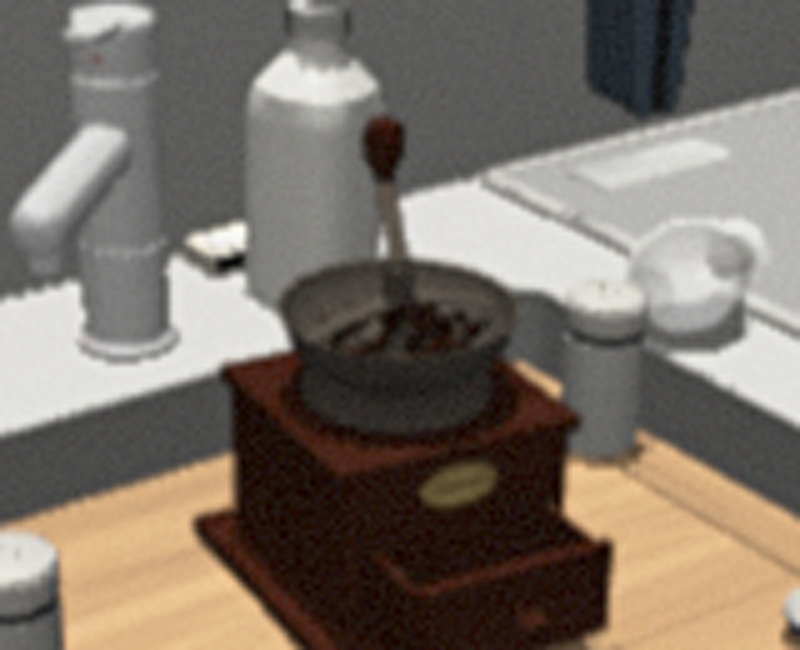

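```bash
cat > fit2.py <<'E'
from h import *
from ov import draw
from scipy.optimize import least_squares
T=lambda u,v:np.array([270+u/5-.5,135+v/5-.5])
S=lambda u,v:np.array([240+u/5-.5,100+v/5-.5])
obs=[("top",T(283,95),(76,89,12)),("top",T(560,208),(76,-61,12)),("top",T(445,499),(-74,-61,12)),("top",T(163,385),(-74,89,12)),
("top",T(377,253),(1,14,166)),("top",T(372,267),(1,14,140)),("scene",S(198,522),(76,89,12)),("scene",S(399,310),(1,14,140))]
def res(p):
    M=pose(p[:4]);r=[pj(n,M(m))-uv for n,uv,m in obs]
    k=lambda z:(1+103*np.cos(p[4]),14+103*np.sin(p[4]),z)
    r.append(pj("scene",M(k(177)))-S(384,148))
    r.append(pj("top",M(k(192)))-T(557,73))
    r.append(pj("scene",M((-76-p[5],14,37)))-S(530,617))
    r.append(pj("top",M((-76-p[5],14,37)))-T(262,553))
    return np.array(r)
s=least_squares(lambda p:np.append(res(p).ravel(),(p[3]-140)*3),[570,-180,-.43,140,-.3,50],x_scale=[10,10,.1,10,.1,10],loss="soft_l1")
p=s.x;print(p[:4],np.degrees(p[2]),np.degrees(p[4]),p[5]);print(res(p).round(1))
np.save("p2.npy",p)
cv2.imwrite("pics/ovt2.png",draw(p,np.pad(cv2.resize(cv2.imread("pics/t6.png"),None,fx=.2,fy=.2,interpolation=cv2.INTER_AREA),((135,0),(270,0),(0,0))),"top",(270,135,430,255),5))
cv2.imwrite("pics/ovs2.png",draw(p,np.pad(cv2.resize(cv2.imread("pics/s6.png"),None,fx=.2,fy=.2,interpolation=cv2.INTER_AREA),((100,0),(240,0),(0,0))),"scene",(240,100,400,230),5))
E
python3 fit2.py
```

```text
[ 5.72785169e+02 -1.79139797e+02 -4.05394762e-01  1.39965564e+02] -23.22740888498626 -23.612174317046765 48.97784332529564
[[-1.8 -0.2]
 [ 1.4  0.5]
 [ 1.2  1. ]
 [-1.6  0. ]
 [-0.5  0.5]
 [ 0.  -0.7]
 [-0.9 -1.9]
 [ 0.4 -1. ]
 [ 0.2  0.2]
 [ 0.2 -0.5]
 [ 0.8  2.4]
 [ 0.  -1.7]]
```

View pics/ovt2.png

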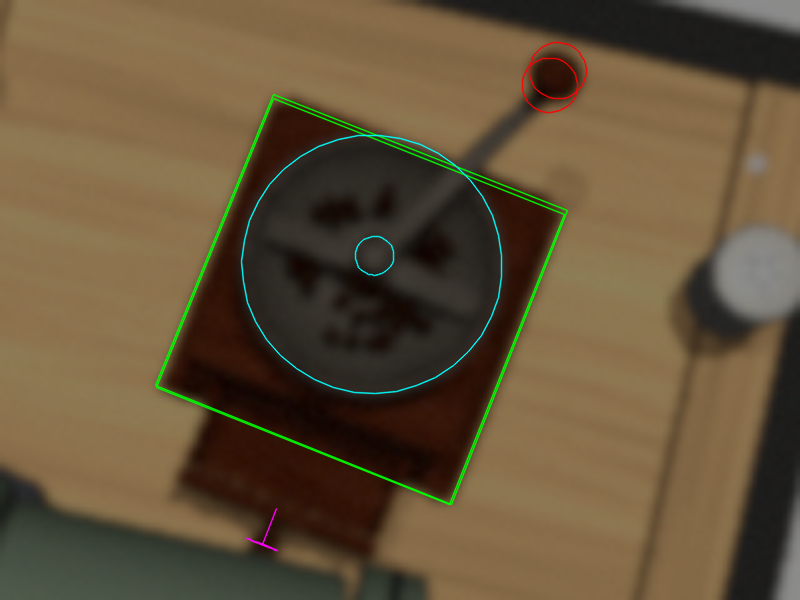

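View pics/ovs2.png

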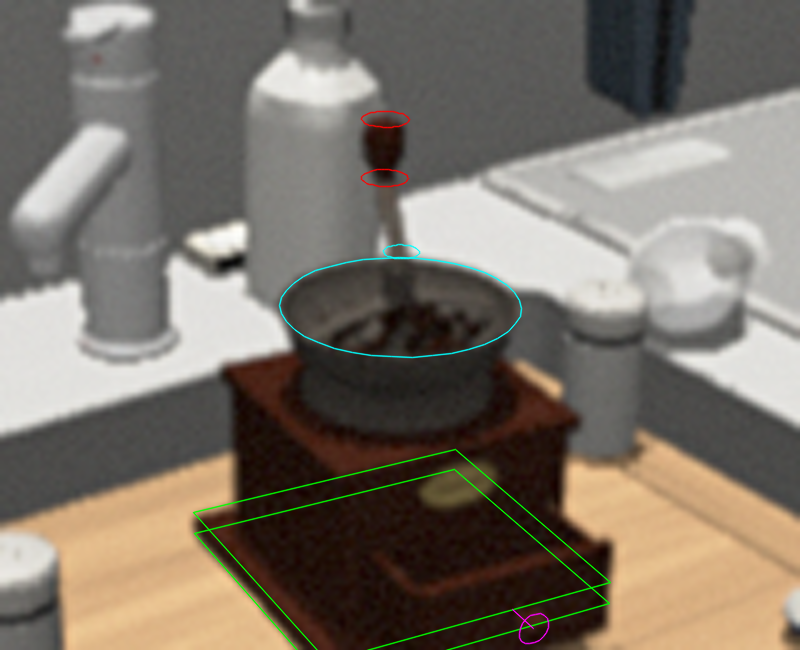

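```bash
python3 -c "
import numpy as np
p=np.load('p2.npy');p[2]=np.radians(-23.4);np.save('p.npy',p)
from h import *
print(W(-125,14,37),W(1,14,140))
rows([W(-170,14,290),W(-170,14,35)],156.6)
"
```

```text
[ 463.62591144 -116.64774595  176.96556363] [ 579.26299428 -166.68838017  279.96556363]
t9.43 [417.7 -94.1 429.2] [-179.8   -0.6  155.1] F [-0.1 -0.1 -0.3] mill [-176.1   16.5  289.2] w 0.7
[[1, -0.012, -0.005, -0.002, -0.03], [1, -0.017, -0.003, 0.508, -0.03]]
```

>>> arm_command:
  targets:
    - [1,-0.012,-0.004,0.07,-0.03]
    - [1,-0.012,-0.004,0.14,-0.03]
    - [1,-0.014,-0.004,0.21,-0.03]
    - [1,-0.015,-0.004,0.29,-0.03]
    - [1,-0.016,-0.003,0.37,-0.03]
    - [1,-0.017,-0.003,0.44,-0.03]
    - [1,-0.017,-0.003,0.49,-0.03]
    - [1,-0.017,-0.003,0.508,-0.03]

```text
time_s: 10.1
ee_pos: [420.0, -99.0, 170.7]
ee_rot: [-179.8, -1.1, 156.4]
force: [-0.3, -0.3, 0.1]
gripper_width: 0.8
```

```bash
python3 -c "
from h import *
st()
snap('scene','s7',(240,100,400,250),5)
rows([W(-138,14,35)]);print(env.state()['force'])
"
```

```text
t10.10 [420.  -99.  170.7] [-179.8   -1.1  156.4] F [-0.3 -0.3  0.1] mill [-172.    12.9   30.7] w 0.8
t10.15 [420.4 -99.  171.2] [-179.8   -1.   156.4] F [-0.4  1.  -0.2] mill [-171.7   13.    31.2] w 0.6
[[1, -0.067, 0.002, -0.009, 0.0]]
[-0.36861253  1.0436691  -0.15632717]
```

View pics/s7.png

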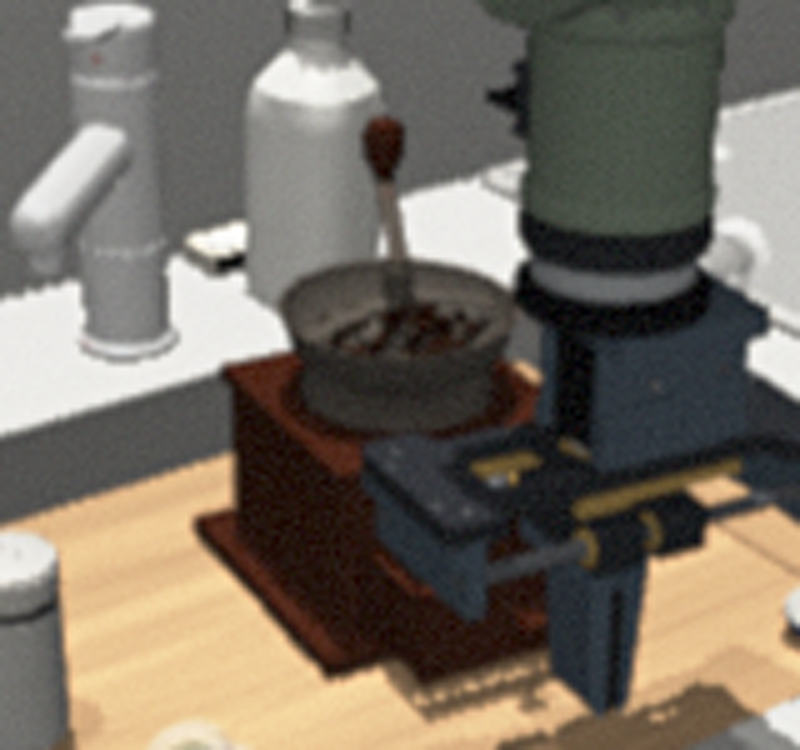

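```bash
python3 -c "
from h import *
for m in [(-134,103),(-210,103)]:
  for h in (112,140,155,170,185): print(m,h,((pj('scene',W(*m,h))-[240,100]+.5)*5).round())
for y in (-20,14,48): print('front edge box x-156', y,[((pj('scene',W(-156-0,y,h))-[240,100]+.5)*5).round() for h in (31,112,140,155)])
"
```

```text
(-134, 103) 112 [361. 536.]
(-134, 103) 140 [362. 474.]
(-134, 103) 155 [362. 440.]
(-134, 103) 170 [362. 405.]
(-134, 103) 185 [362. 370.]
(-210, 103) 112 [455. 629.]
(-210, 103) 140 [457. 564.]
(-210, 103) 155 [458. 528.]
(-210, 103) 170 [459. 492.]
(-210, 103) 185 [461. 454.]
front edge box x-156 -20 [array([637., 656.]), array([651., 493.]), array([656., 432.]), array([659., 399.])]
front edge box x-156 14 [array([570., 676.]), array([581., 511.]), array([585., 450.]), array([587., 416.])]
front edge box x-156 48 [array([501., 697.]), array([509., 530.]), array([512., 468.]), array([513., 434.])]
```

```bash
python3 -c "
from h import *
rows([W(-150,14,38.5),W(-130,14,38.5)])
"
```

```text
t10.15 [420.4 -99.  171.2] [-179.8   -1.   156.4] F [-0.4  1.  -0.2] mill [-171.7   13.    31.2] w 0.6
[[1, -0.043, 0.002, -0.015, 0.0], [1, -0.083, 0.002, -0.016, 0.0]]
```

>>> arm_command:
  targets:
    - [1,-0.01,0.002,-0.01,0]
    - [1,-0.022,0.002,-0.016,0]
    - [1,-0.034,0.002,-0.016,0]
    - [1,-0.044,0.002,-0.016,0]
    - [1,-0.054,0.002,-0.016,0]
    - [1,-0.064,0.002,-0.016,0]
    - [1,-0.074,0.002,-0.016,0]
    - [1,-0.083,0.002,-0.016,0]

```text
time_s: 10.82
ee_pos: [459.4, -114.9, 178.5]
ee_rot: [-179.8, -1.0, 156.4]
force: [-0.6, 0.5, 0.4]
gripper_width: 0.7
```

```bash
python3 -c "
from h import *
rows([W(-110,14,38.5)])
snap('scene','s8',(240,100,400,250),5)
"
```

```text
t10.82 [ 459.4 -114.9  178.5] [-179.8   -1.   156.4] F [-0.6  0.5  0.4] mill [-129.5   13.9   38.5] w 0.7
[[1, -0.039, 0.0, -0.001, 0.0]]
```

View pics/s8.png

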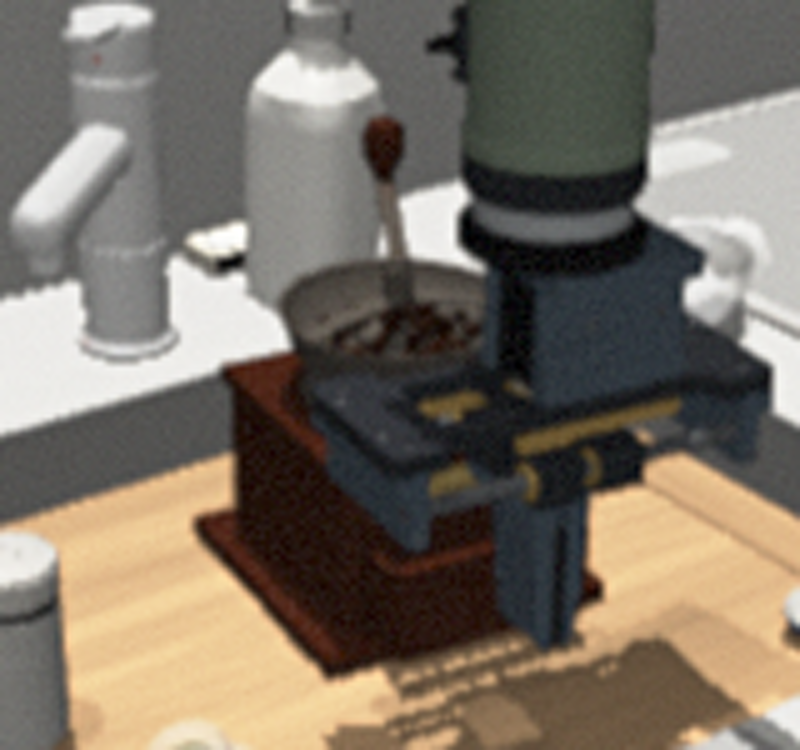

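>>> arm_command:
  targets:
    - [1,-0.008,0,0,0]
    - [1,-0.017,0,0,0]
    - [1,-0.025,0,0,0]
    - [1,-0.033,0,0,0]
    - [1,-0.04,0,0,0]
    - [1,-0.046,0,0,0]
    - [1,-0.052,0,0,0]
    - [1,-0.056,0,0,0]

```text
time_s: 11.53
ee_pos: [486.3, -126.6, 177.9]
ee_rot: [-179.8, -1.0, 156.4]
force: [0.5, -0.3, 0.8]
gripper_width: 1.0
```

```bash
python3 -c "
from h import *
rows([W(-92,14,38.5)])
snap('scene','s9',(240,100,400,250),5)
snap('top','t9',(270,135,430,255),5)
"
```

```text
t11.53 [ 486.3 -126.6  177.9] [-179.8   -1.   156.4] F [ 0.5 -0.3  0.8] mill [-100.3   13.8   37.9] w 1.0
[[1, -0.017, 0.0, -0.001, 0.0]]
```

View pics/s9.png

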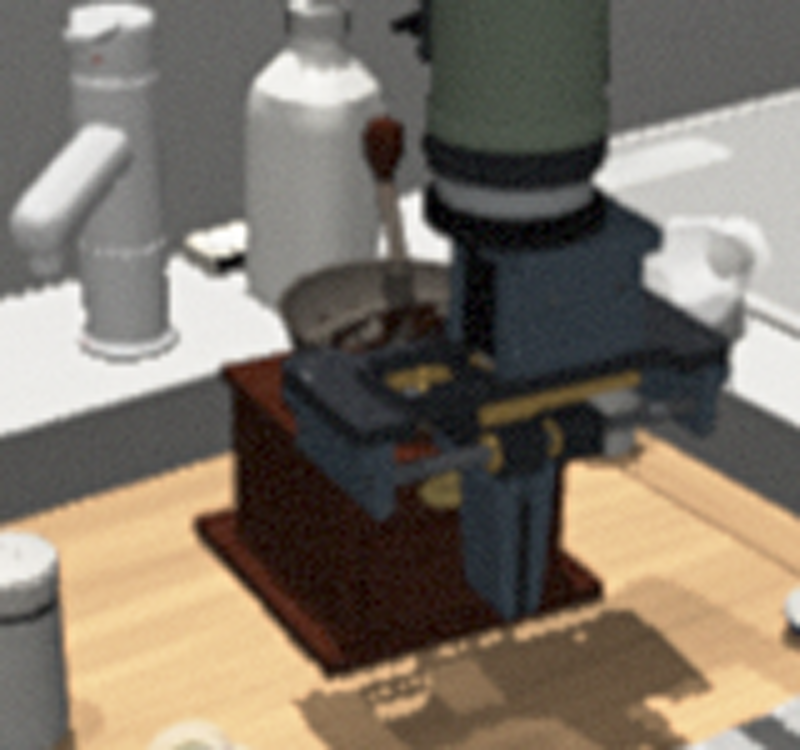

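View pics/t9.png

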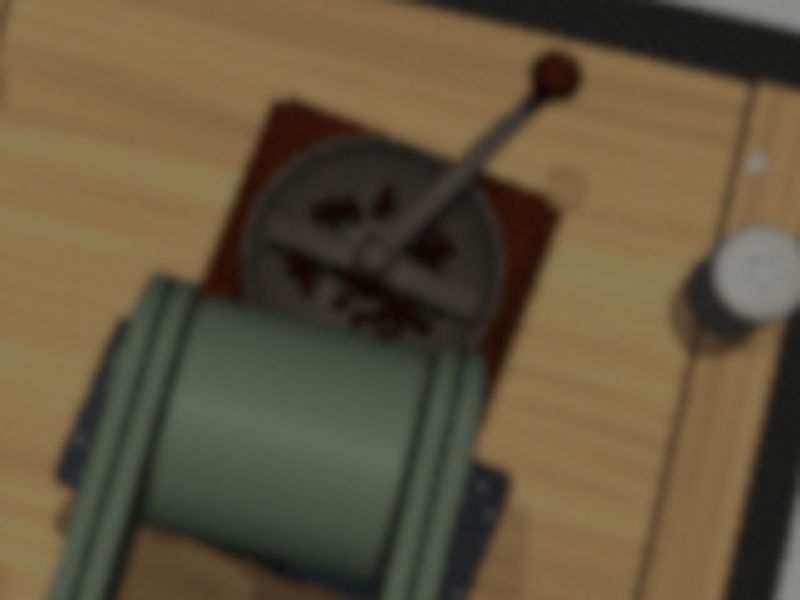

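>>> arm_command:
  targets:
    - [1,-0.003,0,-0.002,0]
    - [1,-0.006,0,-0.002,0]
    - [1,-0.009,0,-0.002,0]
    - [1,-0.011,0,-0.002,0]

```text
time_s: 11.97
ee_pos: [491.5, -128.9, 178.9]
ee_rot: [-179.8, -0.9, 156.4]
force: [-0.2, -0.2, 1.1]
gripper_width: 0.9
```

```bash
python3 -c "
from h import *
st();print(env.state()['torque'].round(2))"
```

```text
t11.97 [ 491.5 -128.9  178.9] [-179.8   -0.9  156.4] F [-0.2 -0.2  1.1] mill [-94.5  13.8  38.9] w 0.9
[ 0.16 -0.1  -0.04]
```

>>> arm_command:
  targets:
    - [1,-0.002,0,0,0]
    - [1,-0.004,0,0,0]
    - [1,-0.004,0,0,0]

```text
time_s: 12.22
ee_pos: [492.0, -129.2, 178.5]
ee_rot: [-179.7, -1.2, 156.4]
force: [-4.9, 1.5, 0.1]
gripper_width: 0.4
```

```bash
python3 -c "
from h import *
st();print(env.state()['torque'].round(2))"
```

```text
t12.22 [ 492.  -129.2  178.5] [-179.7   -1.2  156.4] F [-4.9  1.5  0.1] mill [-94.   13.8  38.5] w 0.4
[ 0.29  0.29 -0.03]
```

>>> arm_command:
  targets:
    - [1,0.01,0,0,0]
    - [1,0.04,0,0,0]
    - [1,0.1,0,0,0]
    - [1,0.16,0,0,0]
    - [1,0.17,0,0,0]

```text
time_s: 12.63
ee_pos: [409.8, -93.6, 180.0]
ee_rot: [-179.7, -1.3, 156.4]
force: [-0.5, 0.1, -0.2]
gripper_width: 0.7
```

```bash
python3 -c "
from h import *
st();print(env.state()['torque'].round(2))
snap('scene','s10',(240,100,400,250),5)
snap('top','t10',(270,135,430,255),5)"
```

```text
t12.63 [409.8 -93.6 180. ] [-179.7   -1.3  156.4] F [-0.5  0.1 -0.2] mill [-183.5   13.8   40. ] w 0.7
[ 0.09 -0.07  0.05]
```

View pics/s10.png

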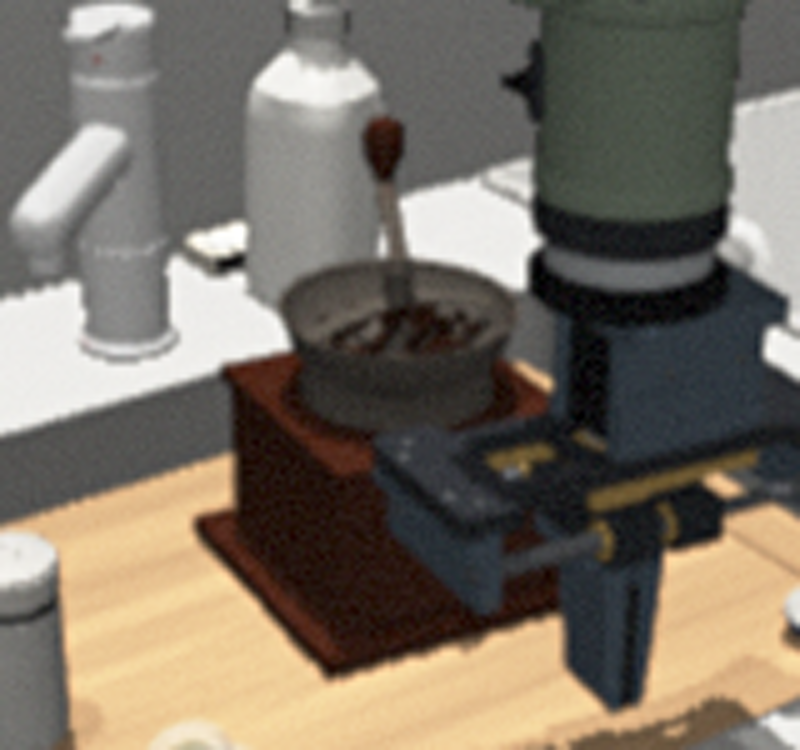

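View pics/t10.png

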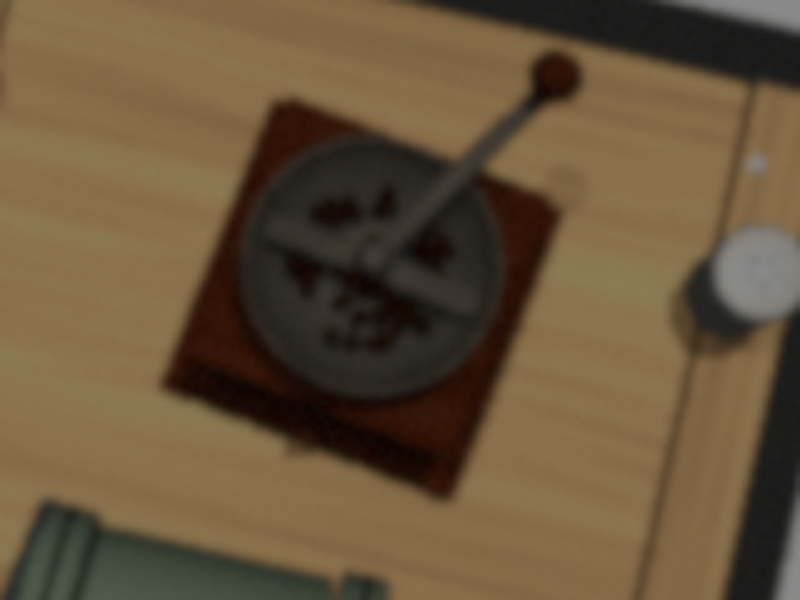

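```bash
python3 -c "
from h import *
f=lambda m:((pj('top',W(*m))-[270,135]+.5)*5).round(1)
for d in (0,2,4,6,50): print(d,f((-76-d,14,37)),f((-76-d,14,29)))
for y in (89,40,14,-61): print(y,f((-74,y,12)))
import cv2
a=cv2.cvtColor(env.grab_frame('top'),cv2.COLOR_RGB2BGR)
b=a[205:240,300:365].astype(float)*2.2
cv2.imwrite('pics/k.png',cv2.resize(np.clip(b,0,255).astype(np.uint8),None,fx=12,fy=12,interpolation=cv2.INTER_CUBIC))
a=cv2.cvtColor(env.grab_frame('scene'),cv2.COLOR_RGB2BGR)
b=a[210:240,310:365].astype(float)*2
cv2.imwrite('pics/k2.png',cv2.resize(np.clip(b,0,255).astype(np.uint8),None,fx=12,fy=12,interpolation=cv2.INTER_CUBIC))
print([((pj('scene',W(-76-d,14,37))-[310,210]+.5)*12).round() for d in (0,3,6)])
"
```

```text
0 [301.4 445.3] [301.2 446.2]
2 [299.7 449.3] [299.6 450.2]
4 [298.1 453.4] [298.  454.2]
6 [296.5 457.4] [296.3 458.2]
50 [260.5 546.3] [260.6 546.5]
89 [155.  384.5]
40 [251.2 423.5]
14 [302.4 444.2]
-61 [450.6 504.2]
[array([305.,  64.]), array([313.,  71.]), array([321.,  79.])]
```

View pics/k.png

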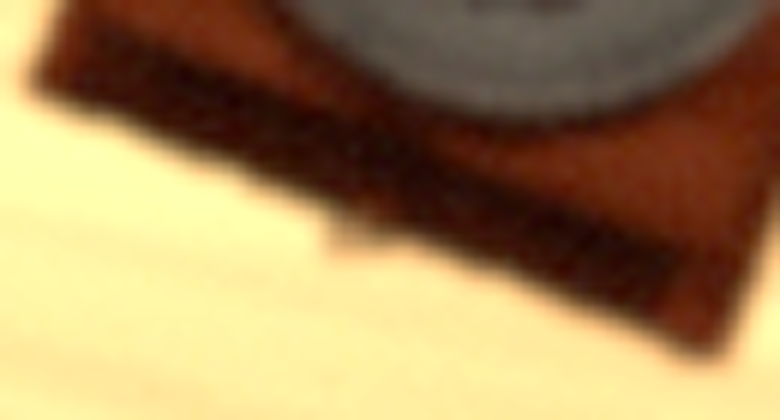

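View pics/k2.png

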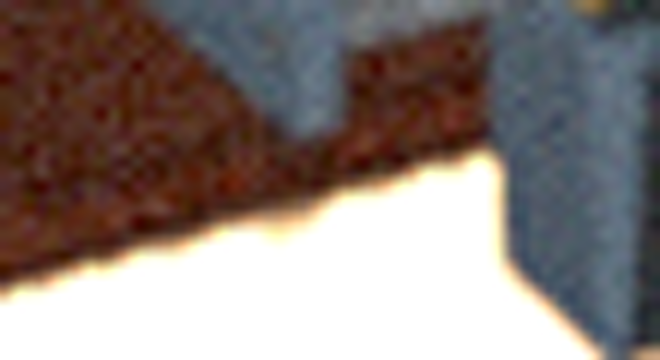

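```bash
python3 -c "
from h import *
rows([W(-100,14,41),W(-92,14,41)]);print(env.state()['torque'])"
```

```text
t12.83 [415.4 -95.6 180.7] [-179.8   -1.   156.4] F [ 1.  -0.1 -0.2] mill [-177.6   14.2   40.7] w 0.3
[[1, -0.155, 0.0, -0.003, 0.0], [1, -0.171, 0.0, -0.003, 0.0]]
[ 0.05660227 -0.0840344   0.05165033]
```

>>> arm_command:
  targets:
    - [1,-0.05,0,-0.001,0]
    - [1,-0.1,0,-0.002,0]
    - [1,-0.14,0,-0.003,0]
    - [1,-0.155,0,-0.003,0]
    - [1,-0.16,0,-0.003,0]
    - [1,-0.164,0,-0.003,0]
    - [1,-0.168,0,-0.003,0]
    - [1,-0.168,0,-0.003,0]

```text
time_s: 13.5
ee_pos: [491.5, -128.9, 180.5]
ee_rot: [-179.8, -1.1, 156.4]
force: [-0.3, 0.7, -0.3]
gripper_width: 0.2
```

```bash
python3 -c "
from h import *
for i in range(3):
  s=env.state();st();print(s['torque'].round(2));snap('scene','s11',(240,100,400,250),5)"
```

```text
t13.50 [ 491.5 -128.9  180.5] [-179.8   -1.1  156.4] F [-0.3  0.7 -0.3] mill [-94.6  13.9  40.5] w 0.2
[ 0.1  -0.07  0.07]
t13.55 [ 491.5 -128.9  180.7] [-179.8   -1.1  156.4] F [-0.4 -0.6  0. ] mill [-94.5  13.9  40.7] w 0.3
[ 0.06 -0.1  -0.02]
t13.60 [ 491.6 -128.8  180.8] [-179.8   -1.   156.4] F [-0.4 -0.  -0. ] mill [-94.4  13.9  40.8] w 0.7
[ 0.12 -0.06 -0.01]
```

Now nudge on another 1–2 mm to feel the stop.

>>> arm_command:
  targets:
    - [1,-0.002,0,0,0]
    - [1,-0.004,0,0,0]
    - [1,-0.005,0,0,0]

```text
time_s: 13.9
ee_pos: [492.2, -129.1, 180.9]
ee_rot: [-179.8, -1.2, 156.4]
force: [-7.5, 3.3, 3.9]
gripper_width: 0.4
```

```bash
python3 -c "
from h import *
for i in range(3):
  s=env.state();st();print(s['torque'].round(2));snap('scene','s11',(240,100,400,250),5)"
```

```text
t13.90 [ 492.2 -129.1  180.9] [-179.8   -1.2  156.4] F [-7.5  3.3  3.9] mill [-93.8  13.9  40.9] w 0.4
[ 0.36  0.43 -0.08]
t13.95 [ 492.2 -129.1  180.9] [-179.8   -1.2  156.4] F [-6.5  3.1  1.9] mill [-93.9  13.9  40.9] w 0.4
[ 0.26  0.46 -0.  ]
t14.00 [ 492.2 -129.1  180.9] [-179.8   -1.2  156.4] F [-6.1  2.8  1.1] mill [-93.9  13.9  40.9] w 0.8
[ 0.32  0.44 -0.02]
```

View pics/s11.png

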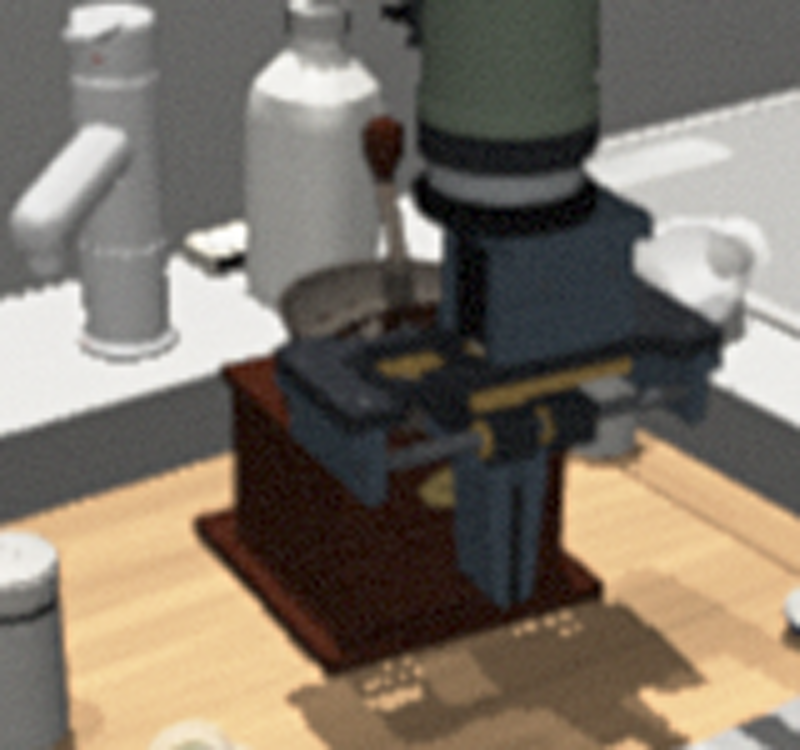

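>>> arm_command:
  targets:
    - [1,0.01,0,0,0]
    - [1,0.04,0,0,0]
    - [1,0.1,0,0,0]
    - [1,0.16,0,-0.02,0]
    - [1,0.17,0,-0.1,0]
    - [1,0.17,0,-0.18,0]
    - [1,0.17,0,-0.26,0]
    - [1,0.17,0,-0.34,0]

```text
time_s: 14.72
ee_pos: [417.5, -95.7, 355.0]
ee_rot: [-179.8, -1.1, 156.4]
force: [0.8, -0.2, 0.8]
gripper_width: 0.2
```

```bash
python3 -c "
from h import *
snap('scene','s12',(240,100,400,250),5)
snap('top','t12',(270,135,430,255),5)
rows([W(-30,14,235),W(-30,14,152)],156.6)"
```

```text
t14.82 [420.9 -96.7 359.5] [-179.9   -0.4  156.4] F [ 0.4  0.5 -0.4] mill [-172.1   15.4  219.5] w 0.0
[[1, -0.284, -0.002, -0.033, -0.0], [1, -0.285, -0.002, 0.133, -0.0]]
```

View pics/s12.png

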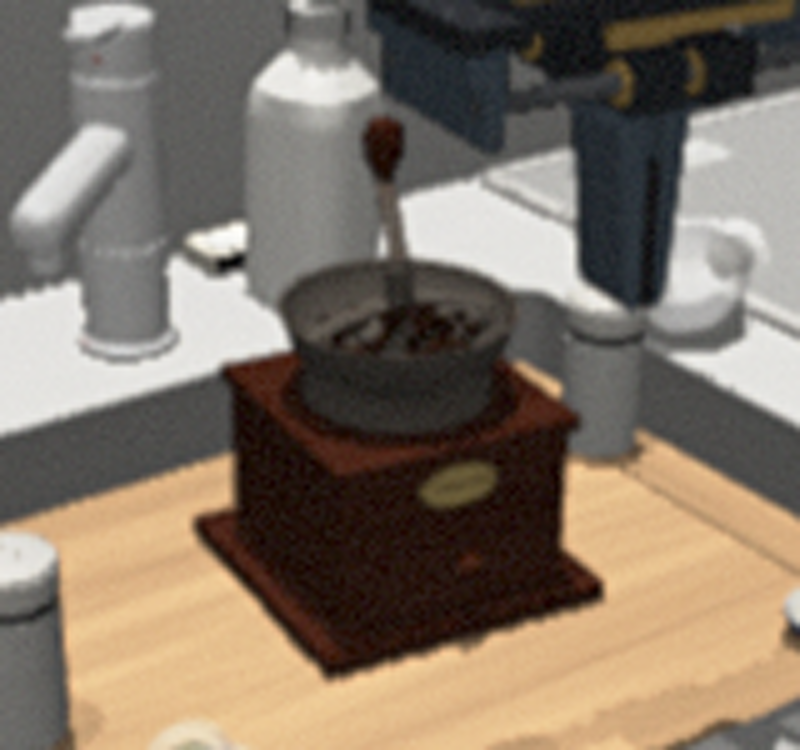

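View pics/t12.png

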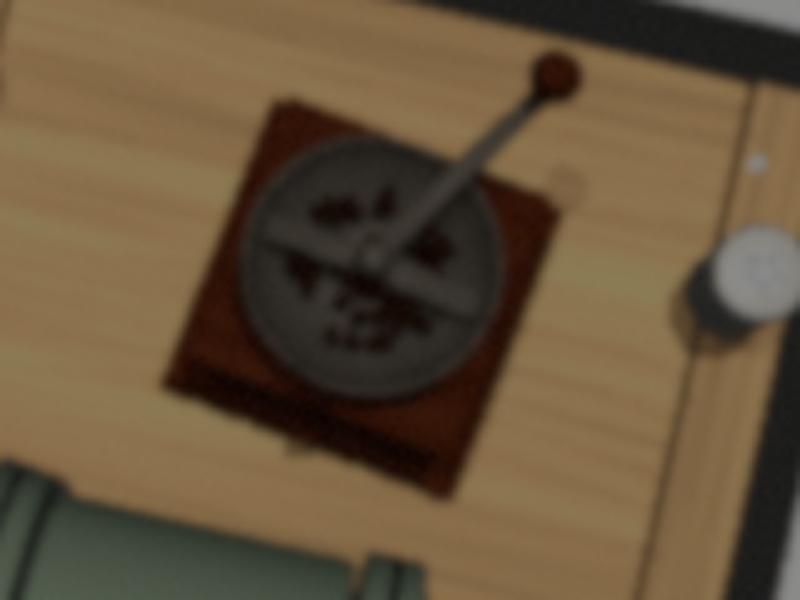

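>>> arm_command:
  targets:
    - [1,-0.04,0,-0.03,0]
    - [1,-0.1,0,-0.033,0]
    - [1,-0.16,0,-0.033,0]
    - [1,-0.22,-0.001,-0.033,0]
    - [1,-0.265,-0.002,-0.033,0]
    - [1,-0.284,-0.002,-0.033,0]
    - [1,-0.284,-0.002,-0.033,0]
    - [1,-0.284,-0.002,-0.033,0]

```text
time_s: 15.48
ee_pos: [550.2, -154.2, 374.6]
ee_rot: [-179.9, -0.4, 156.4]
force: [-0.2, 0.0, 0.5]
gripper_width: 0.5
```

```bash
python3 -c "
from h import *
rows([W(-30,14,152)],156.6)"
```

```text
t15.48 [ 550.2 -154.2  374.6] [-179.9   -0.4  156.4] F [-0.2  0.   0.5] mill [-30.6  14.  234.6] w 0.5
[[1, -0.002, 0.0, 0.165, -0.0]]
```

>>> arm_command:
  targets:
    - [1,-0.001,0,0.03,0]
    - [1,-0.001,0,0.06,0]
    - [1,-0.001,0,0.09,0]
    - [1,-0.001,0,0.115,0]
    - [1,-0.001,0,0.135,0]
    - [1,-0.001,0,0.15,0]
    - [1,-0.001,0,0.155,0]
    - [1,-0.001,0,0.155,0]

```text
time_s: 16.15
ee_pos: [549.6, -154.0, 297.0]
ee_rot: [-179.9, -0.5, 156.4]
force: [-1.0, -0.3, 0.1]
gripper_width: 0.5
```

```bash
python3 -c "
from h import *
st()
snap('scene','s13',(240,80,400,230),5)
snap('top','t13',(270,135,430,255),5)
st()"
```

```text
t16.15 [ 549.6 -154.   297. ] [-179.9   -0.5  156.4] F [-1.  -0.3  0.1] mill [-31.3  13.8 157. ] w 0.5
t16.25 [ 550.3 -154.3  297.9] [-179.9   -0.4  156.4] F [ 0.9 -0.1  0.6] mill [-30.5  13.9 157.9] w 1.0
```

View pics/s13.png

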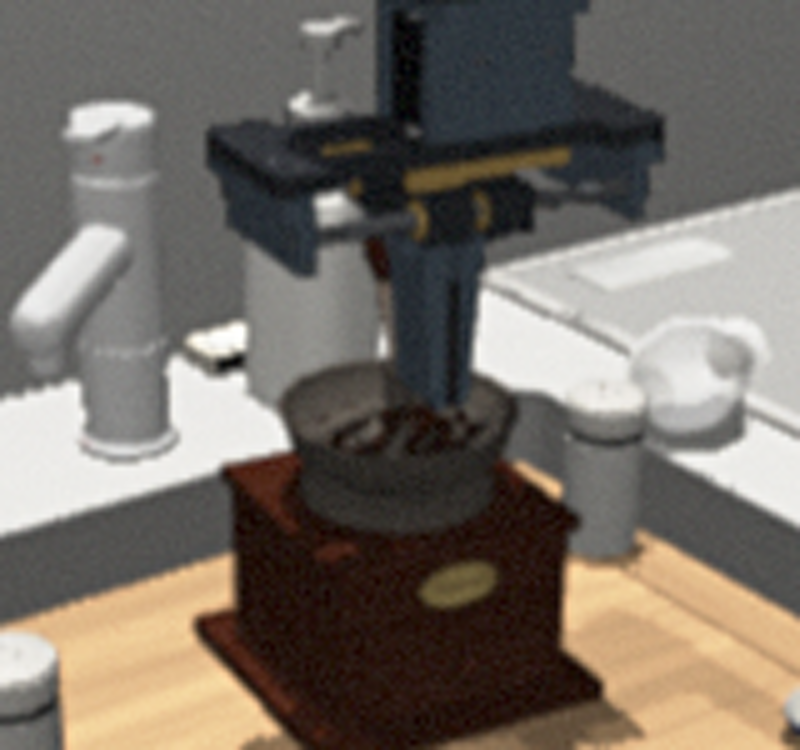

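View pics/t13.png

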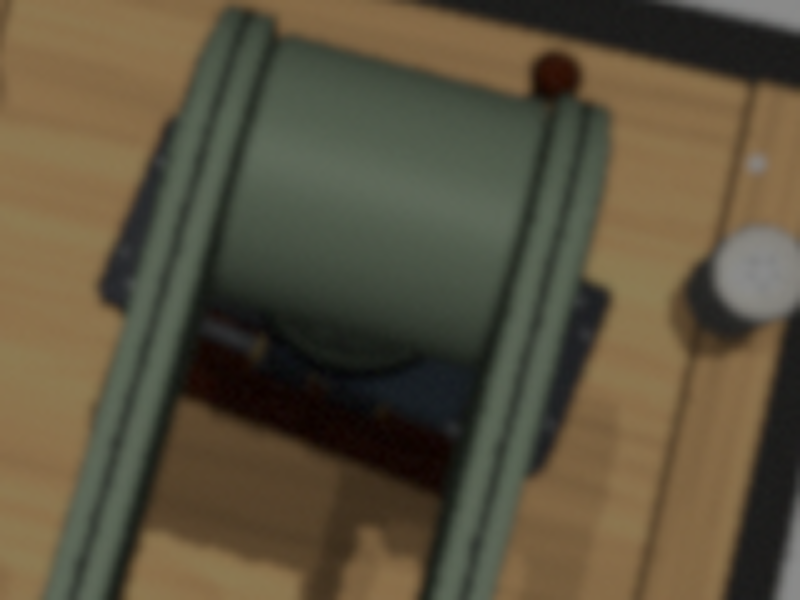

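>>> arm_command:
  targets:
    - [1,-0.001,0,0.006,0]
    - [1,-0.001,0,0.012,0]
    - [1,-0.001,0,0.015,0]
    - [1,-0.001,0,0.015,0]

```text
time_s: 16.58
ee_pos: [550.5, -154.4, 289.9]
ee_rot: [-179.9, -0.4, 156.4]
force: [-0.0, 0.8, -0.3]
gripper_width: 0.7
```

```bash
python3 -c "
from h import *
st()
snap('scene','s14',(300,120,380,200),7)
f=lambda m:((pj('scene',m)-[300,120]+.5)*7).round(1)
s=env.state();st();print('tcp',f(s['ee_pos']),'target',f(W(-30,14,140)),'hubtop',f(W(1,14,166)),'rimfront',f(W(-54,14,140)))"
```

```text
t16.58 [ 550.5 -154.4  289.9] [-179.9   -0.4  156.4] F [-0.   0.8 -0.3] mill [-30.2  13.8 149.9] w 0.7
t16.63 [ 550.6 -154.5  290.1] [-179.9   -0.4  156.4] F [-1.  -1.   0.6] mill [-30.2  13.8 150.1] w 0.2
tcp [188.3 293.7] target [186.8 322.9] hubtop [142.2 212.5] rimfront [223.9 352. ]
```

View pics/s14.png

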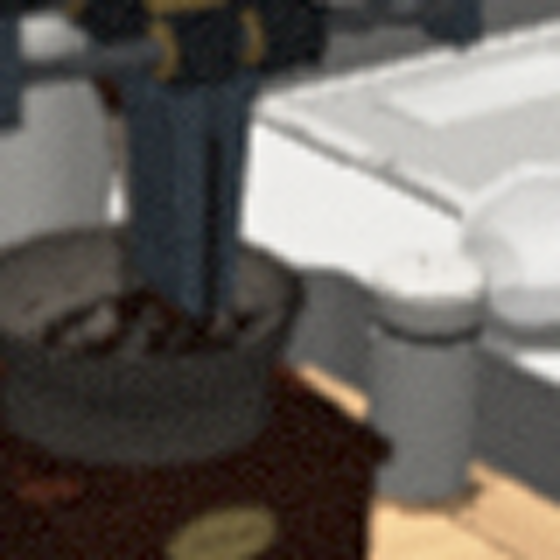

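```bash
python3 -c "
from h import *
for i in range(60):
  env.grab_frame('top')
  if i%12==0: st()
st()
snap('top','t15');snap('scene','s15')
st()"
```

```text
t16.68 [ 550.7 -154.5  290.2] [-179.9   -0.4  156.4] F [ 0.1  0.2 -0.6] mill [-30.1  13.8 150.2] w 0.4
t17.28 [ 550.7 -154.5  290.3] [-179.9   -0.4  156.4] F [ 0.   0.5 -0.2] mill [-30.1  13.8 150.3] w 0.7
t17.88 [ 550.7 -154.5  290.3] [-179.9   -0.4  156.4] F [ 0.9  0.8 -1.1] mill [-30.1  13.8 150.3] w 0.4
t18.48 [ 550.6 -154.5  290.3] [-179.9   -0.4  156.4] F [ 0.6 -1.2  0. ] mill [-30.1  13.9 150.3] w 0.9
t19.08 [ 550.7 -154.5  290.3] [-179.9   -0.4  156.4] F [-0.2 -0.1 -0.7] mill [-30.1  13.8 150.3] w 0.5
t19.63 [ 550.7 -154.5  290.3] [-179.9   -0.4  156.4] F [ 0.3 -0.8 -0.1] mill [-30.1  13.8 150.3] w 0.5
t19.73 [ 550.7 -154.5  290.3] [-179.9   -0.4  156.4] F [0.5 0.7 0.9] mill [-30.1  13.8 150.3] w 0.5
```

View pics/s15.png

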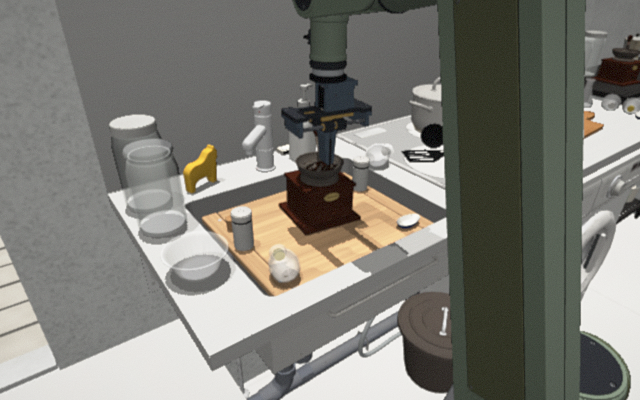

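View pics/t15.png

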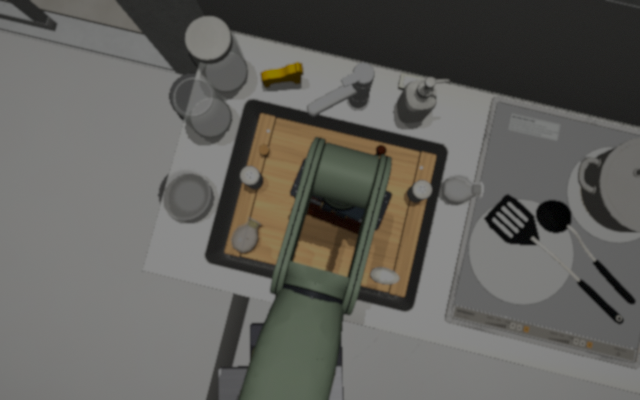

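The other items are where they started: shakers at about (250,176) and (421,189), jar (245,238), spoon rest (384,276) and cork (264,151) in the top view. The crank knob is at the back at (381,150), and the tool is still and free of contact.

```bash
python3 -c "
from workcell import env
print(env.job_done())"
```

```text
the job is handed in; nothing more can be done
None
```

The mill is ready for beans, and I handed the job in at about 20 s with the fingertips still pointing into the hopper. I only pushed; nothing was gripped or lifted.

- **Crank:** the knob now stands over the back of the mill, about 20° to the right of straight back. By my fit it is roughly 95 mm behind the axis, against the 40 mm you asked for.
- **Mill moved slightly:** during the first part of the crank push, one finger face met the knob at a bad angle. That put about 3.6 N sideways on it and shifted the mill by about 3 mm and 1°. I backed off and turned the tool along with the arc, and after that the force stayed near 1 N and I saw no further movement.
- **Drawer:** pushed in to a firm stop, reached twice at the same place to within a millimetre, at about 5 N and then 8–9 N. The pictures show its front flush with the box, to within about 2 mm. The tool stopped about 2 mm short of where my fit put the shut position, which is within the fit's error. I could not tilt the tool, but the pictures suggest its body cleared the hopper. The force readings alone could not fully rule out a touch on the rim.
- **Pointing:** the fingertips are about 10 mm above rim level, 31 mm from the crank's axis on the drawer side. They held still to about 0.1 mm for 3 s, with the force reading at noise level. My position for the mill is good to about 2 mm.
- **Other things on the board:** the shakers, cork, spoon rest and jar look unmoved in the last pictures.

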